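Load and start the deburring tumbler

ROBOT

A 6-joint arm with a two-finger parallel gripper is mounted at the origin on the work surface. World frame = base frame: x ahead of the robot, y to its left, z up, the work surface at z = 0. Lengths are in mm, angles in rad, forces in N, time in s.
With the tool pointing down it reaches from about 375 to 900 mm from the base axis. Payload 3.1 kg.
Tool frame: the origin (TCP) lies on the centre line of the jaws, within the pads' length; the fingertips stand 19 mm ahead of it and the grasp point (between the pads) is the TCP; z points along the fingers, y is the line along which they close (so a half turn about z gives the same grasp; the last joint's range is limited). The gripper opens to 87 mm and grips with 3 to 60 N. Pads are 19 mm wide; open, the fingers measure 117 mm over their backs; the gripper's body (75 mm by 190 mm) begins 51 mm behind the grasp point.
Start: joints at [-1.514, 0.527, 1.433, -0, 1.181, -0.178], TCP at [145.43, -607.821, 241.548] pointing down, gripper open.
Joint ranges: [-3.08, 3.08], [-0.75, 2.2], [0.22, 2.44], [-1.43, 4.57], [0, 2.65], [-2.85, 2.85]. Speed limits (rad/s): [2.79, 2.79, 3.14, 3.14, 3.14, 3.14].

INTERFACE

Orientations are given as a rotation vector (axis times angle).
In Python, from rig import get_obs, optics, bot gives the robot as it stands. The module is installed in compiled form; this text tells all that it offers.
- The arm moves only by the shell command python3 -m handwheel 'ROWS' [OPENING] [FORCE]. ROWS is JSON, one flat list of numbers, 6 for each row, row after row: the shift along the world's x, y, z in m, then the turn, a rotation vector about the world's x, y, z in units of 8 degrees (1.0 is 8 degrees). In form: [tx, ty, tz, ax, ay, az, tx, ty, tz, ax, ay, az, ...]. A call has 1 to 5 rows; each row is the pose to reach, as a shift and turn from the pose commanded when the call began; what a row does not reach only later rows make up. A row lasts 1/10 s, in which the tool goes at most 50 mm and 8.59 degrees, less where a joint would pass 70% of its speed; a pose out of reach is approached as far as the arm can. A call with a gripper value outside its range is refused whole. OPENING is the closure, from 0 (fully open) to 1 (shut), set as the call begins (- or left out, the last holds). The fingers move at their own pace and stop on an object; FORCE is the grip in N (left out, the last holds). Time passes only in rows, so rows that repeat a pose let the fingers close. It gives the time, the measured TCP pose, the force, the opening and the grip force at its end, in the units of the state.
- get_obs(): the state, without advancing time (a new reading comes with each control period).
- optics.camera(name): name is "scene" or "side" or "wrist"; returns the picture (400x640x3 uint8, red, green, blue); there is no depth.
- optics.camera_model(name): a dict with "mtx" (3x3 intrinsics, pixels), "origin" and "attitude" of the camera in the world. Camera axes: x right, y up, looking along -z (the intrinsics and any distortion apply to the point x, -y, -z); pixel columns grow to the right and rows downward; lengths in mm; the calibration is good to about 2 mm. A picture is of the moment at which its call begins: read the wrist's pose just before it. camera_model takes no time and is no camera call; for the wrist camera it gives the pose at the moment of the call.
- bot.hand_in(): hands the job in; it is judged then, once.
The state is a dict: "time_s": time; "qpos": joint angles; "qd": joint speeds; "joint_torque": joint torques, N m; "tcp_pos": TCP position; "orientation": TCP orientation; "force": force on the tool from outside, world axes, zero at the start; "torque": the same for the moment, N m; "width": finger opening in mm; "finger_force": force on a finger pad.
Only numpy, scipy, OpenCV 4.12 (cv2) and the standard library are available. Lean on these libraries where they do the work, as an engineer would, in place of code of your own. Each camera call takes 0.05 s, during which the arm holds its last target. There are 200 camera calls.

TASK

Load the tumbler and start it: put all the bearing-cap castings from the mat into the blue tub first, then pour all the ceramic stones from the white cup in over them and stand the empty cup upright on the bench again. Roll the timer's thumbwheel until the digit 7 is centred in its window and, last of all, press the start button fully down and let it go; leave the paint tin where it is.

Things in the scene. Friction and masses are not known exactly. Their poses are not given: they have to be found in the camera images.
- tumbler: Vibratory tumbler, fixed to the bench: blue open-topped rectangular tub, outside 212 (x) by 222 (y) mm, inside 200 by 210 mm, walls 6 mm. Origin on the bench under its centre; tub's inner floor at z = 58 mm, rim at z = 130 mm.
- mat: Thin black rubber mat, 250 x 250 mm, 2 mm thick, fixed, on which the castings stand. Origin on the bench 120 mm from the mat's middle along the mat's own +x.
- console: Grey timer box, fixed: 130 (x) by 170 (y) by 70 mm high, origin on the bench under its centre. On its flat top: the thumbwheel at y = 0, the digit window at y = +55 mm (black frame 74 x 30 mm, reaching 89 mm above the bench), the start button at y = -62 mm.
- timer_wheel (a joint): Knurled black thumbwheel, 90 mm across, 16 mm thick, on a level axle along the box's y; its upper 25 mm stand out of the box. Angle 0 to 5.655 rad with end stops: digit shown = angle / 0.6283 (7 is at 4.398). Grows as the wheel's top rolls to the box's +x. No detents, stays put (drag 0.06 N m). Can be pinched from above (40 mm free each side) or rubbed. Digits read upright from the box's -x side.
- wheel_axle (a point): Centre of the thumbwheel, on its axle, 50 mm above the bench; axes are those of the timer box (axle along y). Wheel's top is 45 mm above this point.
- window (a point): Top of the digit drum in the middle of the window, 84 mm above the bench; the digit here is the setting.
- start (a joint): Grey round start button, 32 mm diameter, on the timer box's top; pressed straight down, travel 0 to 0.006 m, spring of 5 N when fully down, springs back. Count it as pressed beyond 0.004 m.
- start_top (a point): Centre of the start button's top face.
- cup: White plastic pouring cup, 110 g, open top, 60 mm high, 60 mm wide over two flat upright cheeks (normals along its y), walls 4 mm. Floor x -27 to +27 mm, upright back wall at x = 27 mm, front wall sloping out 42 degrees from vertical to the lip at x = -81 mm. Origin under the middle of the floor. Grip the cheeks about 22 mm under the rim, firmly (100 N), or it swings. Stones weigh 15 g each.
- cup_lip (a point): Middle of the cup's pouring lip, at cup x = -81 mm, z = 60 mm.
- cap1: Raw aluminium bearing-cap casting number 1: small bridge on two legs, 90 (x) by 28 (y) by 42 mm high, 0.16 kg or so; origin under its centre, between the feet. 28 mm wide to grip over its whole length. May be absent (None).
- cap2: Raw aluminium bearing-cap casting number 2: small bridge on two legs, 90 (x) by 28 (y) by 42 mm high, 0.16 kg or so; origin under its centre, between the feet. 28 mm wide to grip over its whole length. May be absent (None).
- cap3: Raw aluminium bearing-cap casting number 3: small bridge on two legs, 90 (x) by 28 (y) by 42 mm high, 0.16 kg or so; origin under its centre, between the feet. 28 mm wide to grip over its whole length. May be absent (None).
- cap4: Raw aluminium bearing-cap casting number 4: small bridge on two legs, 90 (x) by 28 (y) by 42 mm high, 0.16 kg or so; origin under its centre, between the feet. 28 mm wide to grip over its whole length. May be absent (None).
- stone1: White ceramic tumbling stone number 1, 20 x 20 x 16 mm block, in the cup at the start; origin in the middle of its underside.
- stone2: White ceramic tumbling stone number 2, 20 x 20 x 16 mm block, in the cup at the start; origin in the middle of its underside.
- stone3: White ceramic tumbling stone number 3, 20 x 20 x 16 mm block, in the cup at the start; origin in the middle of its underside.
- stone4: White ceramic tumbling stone number 4, 20 x 20 x 16 mm block, in the cup at the start; origin in the middle of its underside.
- stone5: White ceramic tumbling stone number 5, 20 x 20 x 16 mm block, in the cup at the start; origin in the middle of its underside. May be absent (None).
- stone6: White ceramic tumbling stone number 6, 20 x 20 x 16 mm block, in the cup at the start; origin in the middle of its underside. May be absent (None).
- stone7: White ceramic tumbling stone number 7, 20 x 20 x 16 mm block, in the cup at the start; origin in the middle of its underside. May be absent (None).
- stone8: White ceramic tumbling stone number 8, 20 x 20 x 16 mm block, in the cup at the start; origin in the middle of its underside. May be absent (None).
- tin: Bystander: paint tin, 80 mm diameter, 110 mm high, origin under its centre. Leave it alone.
Things that resemble listed ones, but are neither listed nor needed, are in the scene too. Leave any green look-alike of the cap4 alone. Leave any yellow look-alike of the cap1 alone.

How it is judged:
By the outcome, as a careful person would: the job done as asked, in the order asked, and still so for the second after the job is handed in, with the robot touching nothing.
Of cap1, cap2, cap3, cap4 only 2 to 4 are there at a start; the rules pass over those that are not, and their reading is None.
Of stone5, stone6, stone7, stone8 only 1 to 4 are there at a start; the rules pass over those that are not, and their reading is None.
At some moment in a run one of cap1, cap2, cap3, cap4 may be knocked a few centimetres aside while the robot is not near it.
It also fails if it takes over 210 s, if anything falls off the work surface, if the arm or the gripper's body presses on something with over 40 N, if the wrist force passes 120 N, or if a joint passes its speed limit or range.

## Working session

There is one attempt and no reset: what is moved stays moved. The work goes in short steps, Python scripts to look and compute and a shell command to move; the robot and the scene stay as the last step left them, time stands still between calls to the robot, and variables do not carry over. Pictures are saved under pics/ and viewed, at most 14 in all, crops included, and the job is handed in when it is done.

```bash
mkdir -p pics
cat > h.py <<'E'
import numpy as np, cv2
from rig import get_obs, optics, bot
def snap(n,f):
    m=optics.camera_model(n); im=np.array(optics.camera(n)); cv2.imwrite('pics/'+f+'.png',im[:,:,::-1]); return im,m
def R(m):
    a=np.array(m['attitude'],float)
    if a.shape==(3,3): return a
    return cv2.Rodrigues(a.reshape(3))[0]
def und(m,uv):
    d=m.get('dist',m.get('distortion'))
    return cv2.undistortPoints(np.array(uv,float).reshape(-1,1,2),np.array(m['mtx'],float),None if d is None else np.array(d,float)).reshape(-1,2)
def cast(m,uv,z):
    p=und(m,uv); d=np.c_[p[:,0],-p[:,1],-np.ones(len(p))]@R(m).T; o=np.array(m['origin'],float)
    return o+d*((z-o[2])/d[:,2])[:,None]
def proj(m,P):
    c=(np.atleast_2d(P)-np.array(m['origin']))@R(m)
    q=np.c_[c[:,0],-c[:,1],-c[:,2]]; q=q@np.array(m['mtx']).T
    return q[:,:2]/q[:,2:]
E
python3 - <<'E'
from h import *
for n in('scene','side','wrist'):
    im,m=snap(n,n+'0'); print(n,m)
a=cv2.imread('pics/scene0.png')
print(get_obs())
E
```

```text
scene {'mtx': array([[459.22115726,   0.        , 317.15118044],
       [  0.        , 459.22115726, 201.99077202],
       [  0.        ,   0.        ,   1.        ]]), 'origin': array([ 927.91543025,  558.01966938, 1142.82065152]), 'attitude': array([0.22342484, 0.80419857, 2.49608297])}
side {'mtx': array([[430.97233244,   0.        , 324.9333853 ],
       [  0.        , 430.97233244, 203.66409171],
       [  0.        ,   0.        ,   1.        ]]), 'origin': array([179.07902991, 754.70636427, 755.96991274]), 'attitude': array([ 0.26486083, -1.28151287, -2.48188534])}
wrist {'mtx': array([[313.69590189,   0.        , 311.12293261],
       [  0.        , 313.69590189, 196.63303396],
       [  0.        ,   0.        ,   1.        ]]), 'origin': array([ 226.0433149 , -587.84378908,  383.15442907]), 'attitude': array([-0.2589203 ,  0.20858961, -1.32431892])}
{'time_s': 0.15, 'qpos': array([-1.51451231e+00,  5.28231420e-01,  1.43360378e+00, -6.10034353e-06,
        1.18139273e+00, -1.78474624e-01]), 'qd': array([ 4.57680979e-04, -1.39060978e-03, -3.13293092e-03, -2.22594209e-03,
        2.80772399e-06, -5.68849421e-04]), 'joint_torque': array([ 4.14968108e-04, -4.40430701e+01, -1.76842600e+01,  6.32577762e-02,
        5.52996201e-02, -1.11380480e-04]), 'tcp_pos': array([ 145.39259072, -607.31304497,  240.81077105]), 'orientation': array([-3.11835344e+00, -3.67724239e-01, -1.47914481e-04]), 'force': array([ 0.68754993,  0.2823491 , -0.02290805]), 'torque': array([-0.02315297, -0.01009054, -0.03703684]), 'finger_force': 0.0, 'width': 87.0484862781457}
```

View pics/scene0.png

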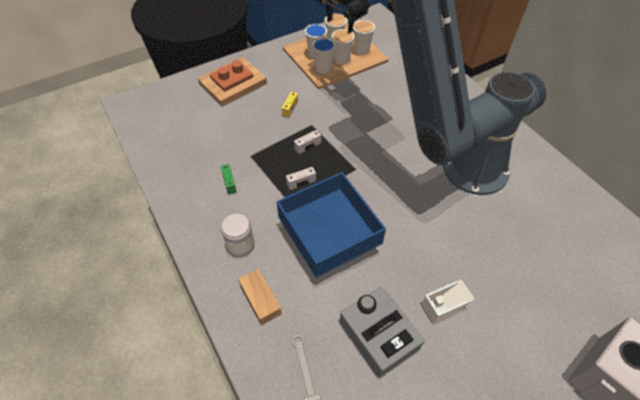

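View pics/side0.png

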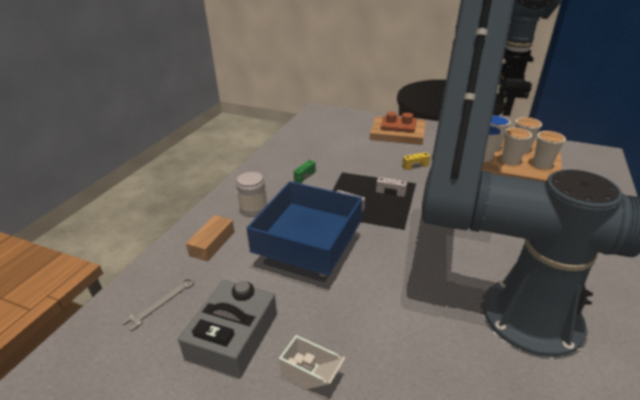

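The scene shows the black mat (302,160) with two light-grey castings at (308,141) and (301,178). The blue tub is at (330,225), the console at (381,328) and the cup with stones at (448,299). The tin (237,232), green look-alike (228,178) and yellow look-alike (290,103) are all off the mat, so the castings I want are the two grey ones on it. I'll confirm with enlarged crops.

Run:
```python
from h import *
s=cv2.imread('pics/scene0.png')
a=cv2.resize(s[120:280,240:400],None,fx=3.5,fy=3.5,interpolation=cv2.INTER_CUBIC)
cv2.imwrite('pics/c1.png',a)
b=cv2.resize(s[270:380,330:490],None,fx=5,fy=5,interpolation=cv2.INTER_CUBIC); cv2.imwrite('pics/c2.png',b)
m=optics.camera_model('scene')
hsv=cv2.cvtColor(s,cv2.COLOR_BGR2HSV)
w=((hsv[:,:,1]<60)&(hsv[:,:,2]>150)).astype(np.uint8)
n,l,st,c=cv2.connectedComponentsWithStats(w)
for i in range(1,n):
    if st[i,4]>40 : print(st[i],c[i].round(1),cast(m,[c[i]],42)[0].round())
```

```text
[   0    0  144   92 7497] [61.3 38.2] [  985. -1328.    42.]
[ 351    4   85  172 4680] [392.   90.1] [  38. -409.   42.]
[319  17  29  19  84] [330.1  25.3] [  21. -859.   42.]
[     0     27    640    373 145362] [290.8 256.6] [676.  -1.  42.]
[466  75  24  24 293] [475.8  86.6] [-234. -271.   42.]
[286 167  29  15 209] [300.5 174.2] [ 511. -239.   42.]
[362 298  11   9  62] [367.2 302.3] [573. 214.  42.]
[369 333  18  15  63] [378.2 340.4] [605. 309.  42.]
[391 337  12  12  78] [396.8 342.3] [569. 336.  42.]
[370 349  13  14  53] [377.3 354.3] [627. 336.  42.]
[602 380  14  13  68] [608.4 385.8] [212. 666.  42.]
```

View pics/c1.png

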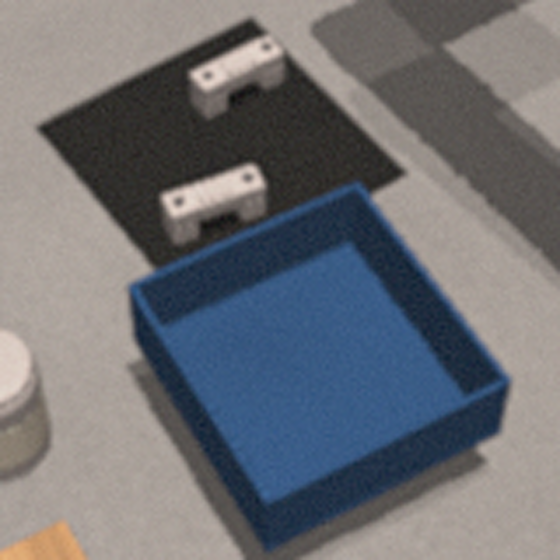

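View pics/c2.png

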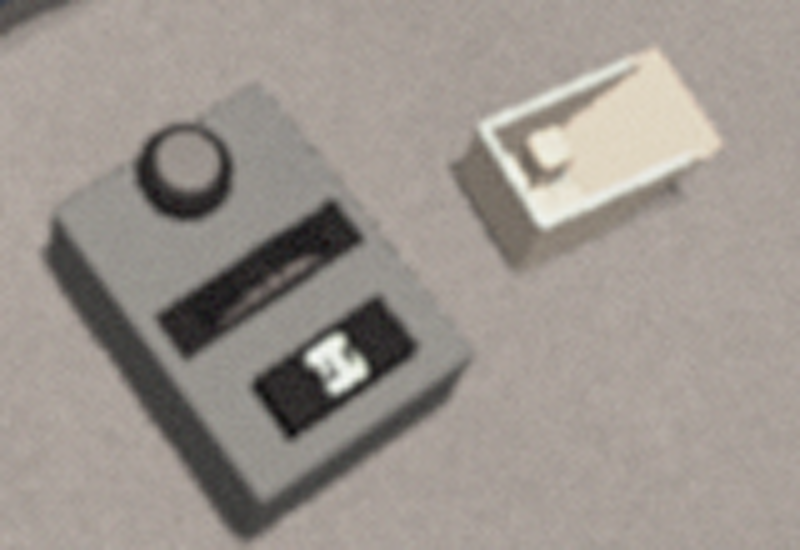

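Run:
```python
from h import *
m=optics.camera_model('scene')
c1=lambda P:np.array(P)/3.5+[240,120]
c2=lambda P:np.array(P)/5+[330,270]
an=lambda d:round(float(np.arctan2(d[1],d[0])),3)
t=cast(m,c1([(133,287),(358,184),(508,381)]),130); print('tub',t.round(),(t[0]+t[2])/2,[np.linalg.norm(t[1]-t[0]),np.linalg.norm(t[2]-t[1])],an(t[1]-t[0]),an(t[2]-t[1]))
mt=cast(m,c1([(40,127),(253,19),(405,172)]),2); print('mat',mt.round())
for n,q in(('A',[(190,72),(272,40),(285,62),(197,93)]),('B',[(162,200),(256,165),(265,187),(168,218)])):
    p=cast(m,c1(q),44); print(n,p.mean(0).round(),np.linalg.norm(p[1]-p[0]),an(p[1]-p[0]),an(p[2]-p[3]))
p=cast(m,c2([(480,125),(545,225),(722,143),(660,48)]),60); print('cup',p.round(),'lip',(p[2]+p[3])/2,'back',(p[0]+p[1])/2,an((p[0]+p[1]-p[2]-p[3])))
p=cast(m,c2([(250,85),(55,215),(250,505),(470,355)]),70); print('con',p.round(),p.mean(0).round(),an(p[2]-p[1]),an(p[3]-p[0]),np.linalg.norm(p[2]-p[1]))
print('but',cast(m,c2([(185,165)]),82),'win',cast(m,c2([(334,366)]),87),cast(m,c2([(270,270)]),80))
o=get_obs();Rt=cv2.Rodrigues(o['orientation'])[0];print('toolR',Rt.round(3), 'cam', (R(optics.camera_model('wrist'))).round(3))
```

```text
tub [[ 645. -122.  130.]
 [ 439. -120.  130.]
 [ 445.   97.  130.]] [545.29004839 -12.34034326 130.        ] [np.float64(205.89255688909032), np.float64(216.98332967423866)] 3.132 1.543
mat [[ 598. -417.    2.]
 [ 353. -437.    2.]
 [ 333. -195.    2.]]
A [ 419. -355.   44.] 86.95620734454687 3.102 3.055
B [ 513. -234.   44.] 91.4265822211545 3.059 2.997
cup [[439. 280.  60.]
 [445. 338.  60.]
 [340. 350.  60.]
 [332. 294.  60.]] lip [335.89251021 321.87104247  60.        ] back [441.95438476 309.03961493  60.        ] -0.12
con [[530. 206.  70.]
 [653. 213.  70.]
 [651. 376.  70.]
 [521. 372.  70.]] [589. 292.  70.] 1.582 1.624 162.2684804408546
but [[587.01064635 228.15316751  82.        ]] win [[585.2925491  347.06788393  87.        ]] [[581.62510342 292.55370026  80.        ]]
toolR [[ 0.973  0.233 -0.   ]
 [ 0.233 -0.973  0.002]
 [ 0.    -0.002 -1.   ]] cam [[ 0.233  0.926  0.296]
 [-0.973  0.222  0.068]
 [-0.003 -0.304  0.953]]
```

View pics/wrist0.png

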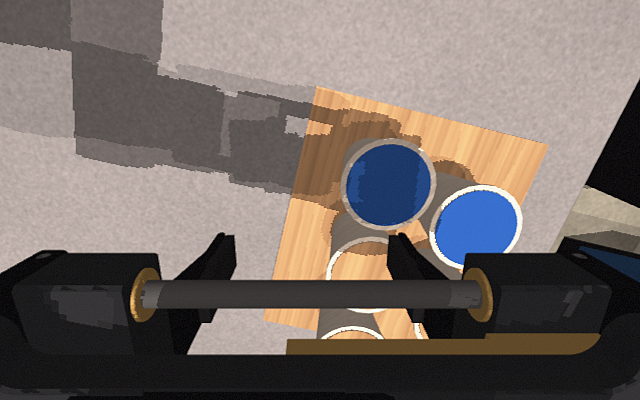

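```bash
python3 -m handwheel '[0.03,0.03,0.02,0,0,-0.4, 0.06,0.06,0.04,0,0,-0.8, 0.09,0.09,0.06,0,0,-1.2, 0.12,0.12,0.06,0,0,-1.6, 0.15,0.15,0.06,0,0,-2.1]'
python3 -m handwheel '[0.03,0.03,0,0,0,0, 0.06,0.06,0,0,0,0, 0.09,0.1,0,0,0,0, 0.11,0.13,0,0,0,0, 0.13,0.15,0,0,0,0]'
python3 -m handwheel '[0,0,0,0,0,0,0,0,0,0,0,0]'
python3 - <<'E'
from h import *
im,m=snap('wrist','w1'); print(get_obs()['tcp_pos'],get_obs()['time_s'])
E
```

```text
time_s: 0.65
tcp_pos: [296.5, -456.7, 302.3]
orientation: [3.139, -0.096, 0.001]
force: [0.3, 0.1, -0.2]
width: 86.9
finger_force: 0.0
time_s: 1.15
tcp_pos: [425.9, -305.0, 301.3]
orientation: [-3.139, 0.089, 0.002]
force: [-0.1, -1.1, 0.0]
width: 86.9
finger_force: 0.0
time_s: 1.35
tcp_pos: [425.5, -307.5, 301.4]
orientation: [3.14, -0.089, -0.001]
force: [-0.9, -0.5, -0.4]
width: 87.3
finger_force: 0.0
[ 425.14386708 -308.16487252  301.39752557] 1.4
```

View pics/w1.png

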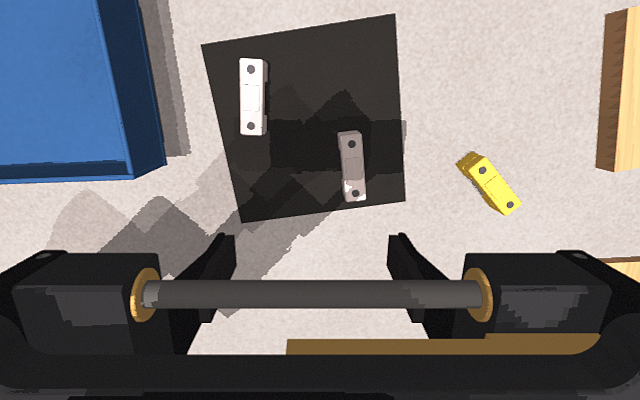

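The wrist picture shows the whole mat holding only two grey castings, at (252,97) and (352,167). The yellow look-alike is off the mat at (490,185), so there are two caps to load.

```bash
cat >> h.py <<'E'
def caps(im,m,z=44,show=True):
    # top-face holes typed by caller
    pass
an=lambda d:round(float(np.arctan2(d[1],d[0])),3)
E
python3 - <<'E'
from h import *
m=optics.camera_model('wrist')
for n,q in(('B',[(250.5,126),(250.5,69)]),('A',[(356,193),(351,143)])):
    p=cast(m,q,44); print(n,p.mean(0).round(1),np.linalg.norm(p[1]-p[0]),an(p[1]-p[0]))
print('tub rim', cast(m,[(163,166),(107,0)],130),'mat',cast(m,[(201,44),(394,14),(405,200),(243,222)],2).round())
E
```

```text
B [ 510.  -238.9   44. ] 66.21498755310276 -0.117
A [ 415.3 -362.5   44. ] 66.99593863114895 0.08
tub rim [[ 449.23160251 -158.0930439   130.        ]
 [ 598.47335335 -139.02217929  130.        ]] mat [[ 580. -176.    2.]
 [ 599. -421.    2.]
 [ 354. -443.    2.]
 [ 333. -199.    2.]]
```

```bash
python3 -m handwheel '[-0.005,-0.026,-0.04,0,0,0.5, -0.01,-0.052,-0.08,0,0,1, -0.01,-0.052,-0.12,0,0,1, -0.01,-0.052,-0.15,0,0,1, -0.01,-0.052,-0.18,0,0,1]'
python3 -m handwheel '[0,0,-0.03,0,0,0, 0,0,-0.06,0,0,0, 0,0,-0.08,0,0,0, 0,0,-0.09,0,0,0, 0,0,-0.09,0,0,0]'
python3 - <<'E'
from h import *
im,m=snap('wrist','w2')
E
python3 -m handwheel '[0,0,0,0,0,0,0,0,0,0,0,0,0,0,0,0,0,0,0,0,0,0,0,0,0,0,0,0,0,0]' 0.9 30
```

```text
time_s: 1.9
tcp_pos: [413.9, -361.4, 119.8]
orientation: [-3.139, -0.123, 0.001]
force: [-0.4, -0.1, -0.3]
width: 86.9
finger_force: 0.0
time_s: 2.4
tcp_pos: [414.2, -360.2, 30.3]
orientation: [-3.137, -0.125, 0.003]
force: [-0.8, -0.5, 1.3]
width: 86.9
finger_force: 0.0
time_s: 2.95
tcp_pos: [415.6, -359.9, 32.0]
orientation: [3.138, 0.128, 0.001]
force: [0.7, 0.2, -0.0]
width: 54.8
finger_force: 0.0
```

View pics/w2.png

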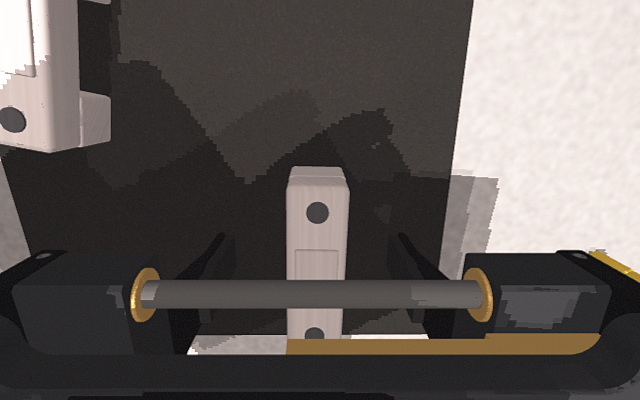

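```bash
python3 -m handwheel '[0,0,0,0,0,0,0,0,0,0,0,0,0,0,0,0,0,0,0,0,0,0,0,0,0,0,0,0,0,0]'
python3 -m handwheel '[0,0,0.02,0,0,0, 0,0,0.06,0,0,0, 0,0,0.1,0,0,0, 0,0,0.14,0,0,0, 0,0,0.18,0,0,0]'
python3 -m handwheel '[0.012,0.03,0,0,0,0, 0.026,0.06,0,0,0,0, 0.04,0.09,0,0,0,0, 0.053,0.12,0,0,0,-0.3, 0.065,0.15,0,0,0,-0.6]'
python3 -m handwheel '[0.012,0.03,0,0,0,0, 0.026,0.06,0,0,0,0, 0.04,0.09,0,0,0,0, 0.053,0.12,0,0,0,0, 0.065,0.15,0,0,0,0]'
python3 -m handwheel '[0,0,0,0,0,0, 0,0,0,0,0,0]'
python3 - <<'E'
from h import *
im,m=snap('wrist','w3')
s,_=snap('scene','s3')
E
```

```text
time_s: 3.45
tcp_pos: [415.7, -360.4, 31.6]
orientation: [3.138, 0.128, 0.001]
force: [0.1, -1.1, -0.1]
width: 27.6
finger_force: 30.0
time_s: 3.95
tcp_pos: [414.7, -358.7, 212.4]
orientation: [-3.137, -0.127, 0.002]
force: [1.6, 0.2, -2.5]
width: 27.7
finger_force: 30.0
time_s: 4.45
tcp_pos: [480.0, -207.9, 211.0]
orientation: [-3.14, 0.007, 0.003]
force: [0.7, -0.1, -2.9]
width: 27.6
finger_force: 30.0
time_s: 4.95
tcp_pos: [544.9, -58.1, 210.8]
orientation: [-3.141, 0.004, 0.004]
force: [0.4, 0.5, -1.3]
width: 27.6
finger_force: 30.0
time_s: 5.15
tcp_pos: [544.6, -58.9, 210.9]
orientation: [-3.141, 0.001, 0.004]
force: [0.8, -0.0, -2.9]
width: 27.7
finger_force: 30.0
```

View pics/w3.png

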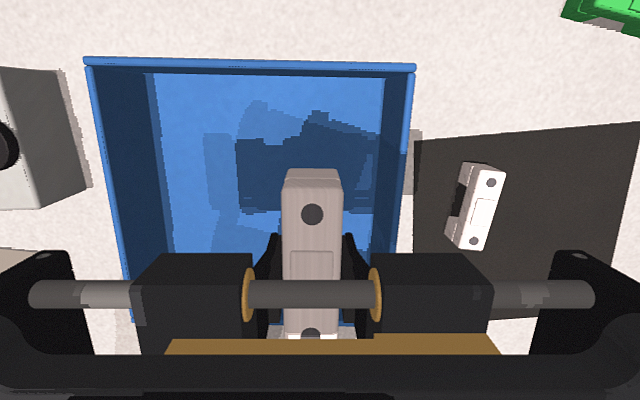

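The wrist picture shows cap A held over the tub. The far rim corners are at (85,60) and (416,67), and the other cap is at (480,210).

```bash
python3 - <<'E'
from h import *
m=optics.camera_model('wrist')
print('rim',cast(m,[(84,58),(416,65),(130,322)],130).round(1))
p=cast(m,[(473,240),(491,183)],44); print('B',p.mean(0).round(1),an(p[1]-p[0]),np.linalg.norm(p[1]-p[0]))
E
python3 -m handwheel '[0,0,-0.03,0,0,0, 0,0,-0.06,0,0,0, 0,0,-0.09,0,0,0, 0,0,-0.11,0,0,0, 0,0,-0.116,0,0,0]'
python3 -m handwheel '[0,0,0,0,0,0,0,0,0,0,0,0,0,0,0,0,0,0,0,0,0,0,0,0,0,0,0,0,0,0]' 0.4
python3 -m handwheel '[0,0,0.04,0,0,0, 0,0,0.08,0,0,0, 0,0,0.116,0,0,0, 0,-0.03,0.116,0,0,0, 0,-0.06,0.116,0,0,0]' 0
```

```text
rim [[ 651.9   88.7  130. ]
 [ 647.  -129.3  130. ]
 [ 443.5   96.   130. ]]
B [ 510.6 -239.2   44. ] -0.132 64.51021054107521
time_s: 5.75
tcp_pos: [543.5, -60.7, 93.3]
orientation: [-3.14, 0.007, 0.008]
force: [-1.0, -0.7, -2.2]
width: 27.9
finger_force: 30.0
time_s: 6.25
tcp_pos: [546.0, -59.9, 96.5]
orientation: [3.141, -0.004, 0.003]
force: [-0.3, -0.4, 0.5]
width: 51.0
finger_force: 0.0
time_s: 6.75
tcp_pos: [546.3, -119.9, 213.9]
orientation: [3.14, -0.0, 0.007]
force: [-0.5, -0.2, -0.1]
width: 83.1
finger_force: 0.0
```

```bash
python3 -m handwheel '[-0.01,-0.035,0,0,0,-0.3, -0.02,-0.07,0,0,0,-0.6, -0.036,-0.119,0,0,0,-0.9, -0.036,-0.119,-0.03,0,0,-0.9, -0.036,-0.119,-0.06,0,0,-0.9]'
python3 - <<'E'
from h import *
im,m=snap('wrist','w4'); g=cv2.cvtColor(im,cv2.COLOR_RGB2GRAY)
w=(g>110).astype(np.uint8); w[230:]=0
n,l,st,c=cv2.connectedComponentsWithStats(w)
for i in range(1,n):
    if st[i,4]>300: print(st[i],c[i].round())
print(proj(m,[510.5,-239,44]),get_obs()['tcp_pos'])
E
```

```text
time_s: 7.25
tcp_pos: [509.8, -241.5, 152.3]
orientation: [3.132, -0.206, 0.006]
force: [0.8, -0.8, -1.2]
width: 87.1
finger_force: 0.0
[    0     0   640   230 78084] [388.  87.]
[    0    23   105   207 12490] [ 37. 149.]
[ 290  140   34   90 2829] [307. 185.]
[[308.12474551 199.87974426]] [ 506.6560925  -238.40250991  146.9719815 ]
```

View pics/w4.png

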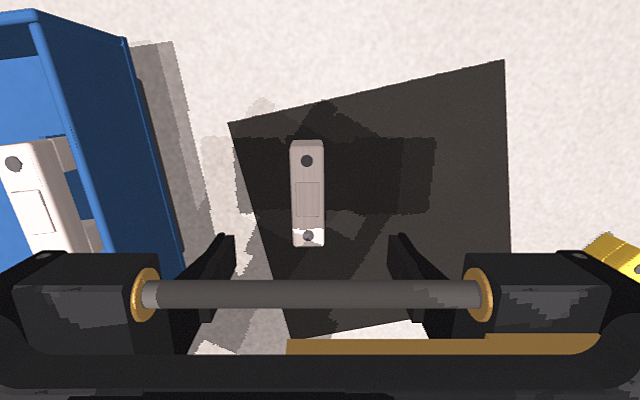

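The tool is lined up with cap B (holes at (306,160) and (307,236)), so I'll go down and grasp it.

```bash
python3 -m handwheel '[0,-0.004,-0.03,0,0,0, 0,-0.004,-0.06,0,0,0, 0,-0.004,-0.09,0,0,0, 0,-0.004,-0.115,0,0,0, 0,-0.004,-0.121,0,0,0]'
python3 -m handwheel '[0,0,0,0,0,0,0,0,0,0,0,0,0,0,0,0,0,0,0,0,0,0,0,0,0,0,0,0,0,0]' 0.9 30
python3 -m handwheel '[0,0,0,0,0,0,0,0,0,0,0,0,0,0,0,0,0,0,0,0,0,0,0,0,0,0,0,0,0,0]'
python3 -m handwheel '[0,0,0.03,0,0,0, 0,0,0.07,0,0,0, 0,0,0.11,0,0,0, 0,0,0.15,0,0,0, 0,0,0.18,0,0,0]'
python3 -m handwheel '[0.007,0.05,0,0,0,0.2, 0.014,0.1,0,0,0,0.4, 0.021,0.15,0,0,0,0.6, 0.028,0.2,0,0,0,0.8, 0.035,0.25,0,0,0,0.9]'
```

```text
time_s: 7.8
tcp_pos: [508.3, -241.6, 28.8]
orientation: [-3.133, 0.2, 0.006]
force: [-0.2, 0.9, 0.4]
width: 87.0
finger_force: 0.0
time_s: 8.3
tcp_pos: [509.9, -243.1, 31.5]
orientation: [3.134, -0.201, 0.002]
force: [0.5, -0.4, -0.4]
width: 55.2
finger_force: 0.0
time_s: 8.8
tcp_pos: [509.3, -242.4, 30.6]
orientation: [-3.135, 0.201, 0.001]
force: [0.2, 2.0, 1.6]
width: 27.8
finger_force: 30.0
time_s: 9.3
tcp_pos: [509.7, -243.3, 212.7]
orientation: [3.133, -0.201, 0.003]
force: [0.6, -0.4, -2.6]
width: 27.5
finger_force: 30.0
time_s: 9.8
tcp_pos: [543.8, 6.4, 210.2]
orientation: [3.141, -0.004, -0.001]
force: [-0.3, 0.2, -2.4]
width: 27.5
finger_force: 30.0
```

```bash
python3 -m handwheel '[0,0.026,0,0,0,0, 0,0.026,-0.04,0,0,0, 0,0.026,-0.08,0,0,0, 0,0.026,-0.105,0,0,0, 0,0.026,-0.116,0,0,0]'
python3 -m handwheel '[0,0,0,0,0,0,0,0,0,0,0,0,0,0,0,0,0,0,0,0,0,0,0,0,0,0,0,0,0,0]' 0.4
python3 -m handwheel '[0,0,0.04,0,0,0, 0,0,0.08,0,0,0, 0,0,0.12,0,0,0, 0,0,0.16,0,0,0, -0.02,0.03,0.2,0,0,0]' 0
python3 -m handwheel '[-0.02,0.04,0,0,0,0, -0.04,0.08,0,0,0,0, -0.06,0.12,0,0,0,0, -0.08,0.16,0,0,0,0, -0.1,0.19,0,0,0,0]'
python3 -m handwheel '[0,0,0,0,0,0, 0,0,0,0,0,0, 0,0,0,0,0,0]'
python3 - <<'E'
from h import *
im,m=snap('wrist','w5'); np.save('m5.npy',m,allow_pickle=True)
E
```

```text
time_s: 10.3
tcp_pos: [542.1, 31.0, 91.7]
orientation: [-3.141, 0.003, 0.009]
force: [-0.1, -0.4, -1.2]
width: 27.9
finger_force: 30.0
time_s: 10.8
tcp_pos: [544.8, 30.6, 95.7]
orientation: [3.141, -0.004, 0.004]
force: [-0.2, 0.7, -0.8]
width: 51.2
finger_force: 0.0
time_s: 11.3
tcp_pos: [528.2, 56.5, 294.6]
orientation: [3.14, -0.01, 0.009]
force: [1.3, 0.6, -0.9]
width: 82.9
finger_force: 0.0
time_s: 11.8
tcp_pos: [424.3, 250.5, 292.4]
orientation: [-3.141, 0.003, -0.002]
force: [0.6, 0.7, 0.4]
width: 86.8
finger_force: 0.0
time_s: 12.1
tcp_pos: [426.1, 248.0, 292.0]
orientation: [3.141, -0.005, 0.002]
force: [0.4, 0.2, 0.9]
width: 87.2
finger_force: 0.0
```

View pics/w5.png

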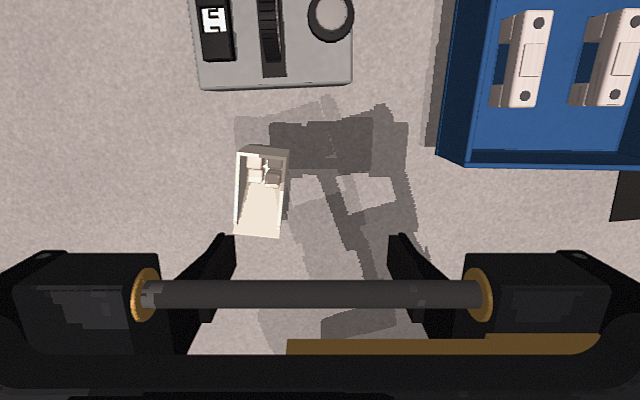

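The wrist picture shows both castings in the tub at (520,60) and (613,60). The cup's back rim corners are at (237,150) and (289,150), and its lip corners at (233,234) and (280,238). The console is at the top.

```bash
python3 - <<'E'
from h import *
m=np.load('m5.npy',allow_pickle=True).item()
p=cast(m,[(237,149),(289,149),(280,237),(233,234)],60); print(p.round())
b=(p[0]+p[1])/2;l=(p[2]+p[3])/2;y=an(b-l);print('len',np.linalg.norm(b-l),'yaw',y)
u=np.array([np.cos(y),np.sin(y),0]); print('origin',b-29*u,l+81*u)
print(get_obs()['qpos'].round(3))
E
python3 -m handwheel '[0,0,0,0.5,0,0, 0,0,0,1,0,0, 0,0,0,1,0,0]'
python3 -c "
from h import *
print(get_obs()['qpos'].round(3))"
python3 -m handwheel '[0,0,0,-0.5,0,0, 0,0,0,-1,0,0, 0,0,0,-1,0,0]'
```

```text
[[450. 337.  60.]
 [450. 275.  60.]
 [335. 289.  60.]
 [339. 351.  60.]]
len 113.7849734652812 yaw -0.124
origin [420.9096914  309.54868825  60.        ] [417.15109805 309.99529242  60.        ]
[ 0.3    0.286  1.692 -0.     1.163  1.875]
time_s: 12.45
tcp_pos: [426.2, 246.4, 291.5]
orientation: [-3.002, 0.011, 0.001]
force: [0.8, -0.9, 0.2]
width: 86.5
finger_force: 0.0
[0.215 0.262 1.739 0.152 1.115 1.728]
time_s: 12.75
tcp_pos: [426.4, 249.2, 291.9]
orientation: [3.141, -0.003, 0.002]
force: [0.6, -0.2, -0.1]
width: 86.9
finger_force: 0.0
```

```bash
python3 -m handwheel '[-0.004,0.016,-0.03,0,0,-0.3, -0.008,0.032,-0.06,0,0,-0.6, -0.012,0.048,-0.1,0,0,-0.9, -0.017,0.063,-0.14,0,0,-0.9, -0.017,0.063,-0.17,0,0,-0.9]'
python3 -m handwheel '[0,0,0,0,0,0, 0,0,0,0,0,0, 0,0,0,0,0,0]'
python3 - <<'E'
from h import *
im,m=snap('wrist','w6'); np.save('m6.npy',m,allow_pickle=True); print(proj(m,[[409,312,60],[417,311,60]]))
E
```

```text
time_s: 13.25
tcp_pos: [407.7, 312.3, 119.6]
orientation: [-3.135, 0.2, 0.002]
force: [-0.3, 1.4, -0.1]
width: 86.7
finger_force: 0.0
time_s: 13.55
tcp_pos: [410.1, 311.8, 123.3]
orientation: [-3.133, 0.203, -0.005]
force: [0.3, -0.5, 0.4]
width: 87.3
finger_force: 0.0
[[311.56231874 221.54293978]
 [311.51162285 210.81641385]]
```

View pics/w6.png

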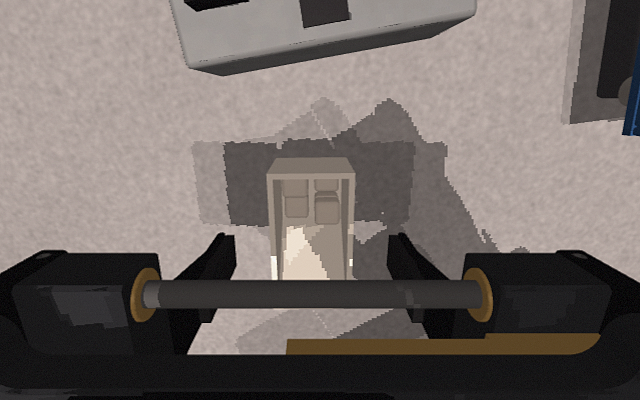

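The cup is centred between the fingers, spanning columns 267–355 about the tool line at 311, with the stones at its back. I'll go down and grip it.

```bash
python3 -m handwheel '[-0.001,0,-0.025,0,0,0, -0.002,0,-0.05,0,0,0, -0.002,0,-0.075,0,0,0, -0.002,0,-0.085,0,0,0, -0.002,0,-0.085,0,0,0]'
python3 -m handwheel '[0,0,0,0,0,0,0,0,0,0,0,0,0,0,0,0,0,0,0,0,0,0,0,0,0,0,0,0,0,0]' 0.9 60
python3 -m handwheel '[0,0,0,0,0,0,0,0,0,0,0,0,0,0,0,0,0,0]'
python3 -m handwheel '[0,0,0.01,0,0,0, 0,0,0.03,0,0,0, 0,0,0.06,0,0,0, 0,0,0.1,0,0,0, 0,0,0.14,0,0,0]'
```

```text
time_s: 14.1
tcp_pos: [406.8, 311.5, 36.7]
orientation: [3.135, -0.202, -0.0]
force: [-0.0, 0.6, 0.0]
width: 87.3
finger_force: 0.0
time_s: 14.6
tcp_pos: [406.9, 311.9, 37.4]
orientation: [-3.134, 0.201, -0.002]
force: [0.4, -1.4, 4.9]
width: 59.6
finger_force: 60.0
time_s: 14.9
tcp_pos: [407.0, 311.9, 37.4]
orientation: [-3.134, 0.201, -0.002]
force: [-0.3, 0.5, 6.1]
width: 59.6
finger_force: 60.0
time_s: 15.4
tcp_pos: [405.4, 311.1, 177.6]
orientation: [3.134, -0.201, -0.004]
force: [1.2, 0.5, -1.8]
width: 59.6
finger_force: 60.0
```

```bash
python3 -m handwheel '[0,0,0.02,0,0,0, 0,0,0.045,0,0,0, 0,0,0.07,0,0,0, 0.005,-0.01,0.09,0,0,0.5, 0.015,-0.03,0.102,0,0,1.2]'
python3 -m handwheel '[0.012,-0.025,0,0,0,1, 0.024,-0.05,0,0,0,2, 0.036,-0.075,0,0,0,3, 0.048,-0.1,0,0,0,4, 0.06,-0.125,0,0,0,5]'
python3 -m handwheel '[0.012,-0.025,0,0,0,1, 0.024,-0.05,0,0,0,2, 0.036,-0.075,0,0,0,3, 0.048,-0.1,0,0,0,4, 0.06,-0.125,0,0,0,5]'
python3 -m handwheel '[0.003,-0.008,0,0,0,0.5, 0.006,-0.015,0,0,0,1, 0.006,-0.015,0,0,0,1, 0.006,-0.015,0,0,0,1]'
python3 -c "
from h import *
print(get_obs()['qpos'].round(3)); snap('scene','s7')"
```

```text
time_s: 15.9
tcp_pos: [420.8, 282.1, 280.4]
orientation: [-3.14, -0.071, -0.002]
force: [1.1, 0.1, -2.5]
width: 59.3
finger_force: 60.0
time_s: 16.4
tcp_pos: [480.8, 155.5, 278.5]
orientation: [-2.927, -1.141, 0.003]
force: [0.1, 0.5, -2.3]
width: 59.1
finger_force: 60.0
time_s: 16.9
tcp_pos: [540.8, 30.7, 278.4]
orientation: [-2.359, -2.072, 0.002]
force: [0.9, 0.0, -1.5]
width: 59.5
finger_force: 60.0
time_s: 17.3
tcp_pos: [546.7, 16.8, 278.4]
orientation: [-2.217, -2.223, 0.001]
force: [-0.1, 1.1, -2.4]
width: 59.7
finger_force: 60.0
[-0.174  0.38   1.584  0.     1.179 -0.176]
```

View pics/s7.png

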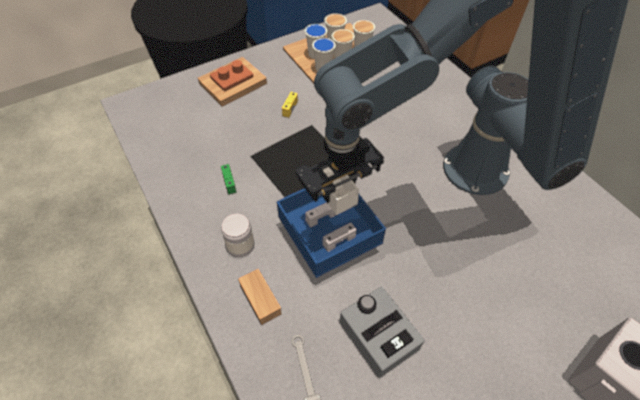

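```bash
python3 -m handwheel '[0,0,0,0.8,0,0, 0,0,0,1.6,0,0, 0,0,0,2.4,0,0, 0,0,0,3.2,0,0, 0,0,0,4,0,0]'
python3 -m handwheel '[0,0,0,0.8,0,0, 0,0,0,1.6,0,0, 0,0,0,2.4,0,0, 0,0,0,3.2,0,0, 0,0,0,4,0,0]'
python3 -m handwheel '[0,0,0,0.8,0,0, 0,0,0,1.6,0,0, 0,0,0,2.4,0,0, 0,0,0,3.2,0,0, 0,0,0,4,0,0]'
python3 -m handwheel '[0,0,0,0.8,0,0, 0,0,0,1.2,0,0, 0,0,0,1.2,0,0, 0,0,0,1.2,0,0, 0,0,0,1.2,0,0]'
python3 -c "
from h import *
print(get_obs()['qpos'].round(3)); s,_=snap('scene','s8'); e,_=snap('side','e8')
cv2.imwrite('pics/c8.png',cv2.hconcat([cv2.resize(s[130:290,240:400],None,fx=2.5,fy=2.5),cv2.resize(e[130:290,240:400],None,fx=2.5,fy=2.5)])[:,:,::-1])"
```

```text
time_s: 17.85
tcp_pos: [547.5, 17.0, 279.3]
orientation: [-1.899, -1.909, -0.551]
force: [-0.7, 0.7, -2.9]
width: 59.2
finger_force: 60.0
time_s: 18.35
tcp_pos: [547.8, 16.4, 278.7]
orientation: [-1.531, -1.538, -0.963]
force: [-0.7, 0.8, -2.3]
width: 59.9
finger_force: 60.0
time_s: 18.85
tcp_pos: [548.0, 16.6, 278.3]
orientation: [-1.128, -1.134, -1.261]
force: [-0.2, 1.0, -1.5]
width: 59.9
finger_force: 60.0
time_s: 19.35
tcp_pos: [547.7, 16.7, 279.3]
orientation: [-1.005, -1.012, -1.329]
force: [0.6, 0.9, -1.1]
width: 59.5
finger_force: 60.0
[-0.626  0.989  1.609  1.153  2.118 -1.065]
```

View pics/c8.png

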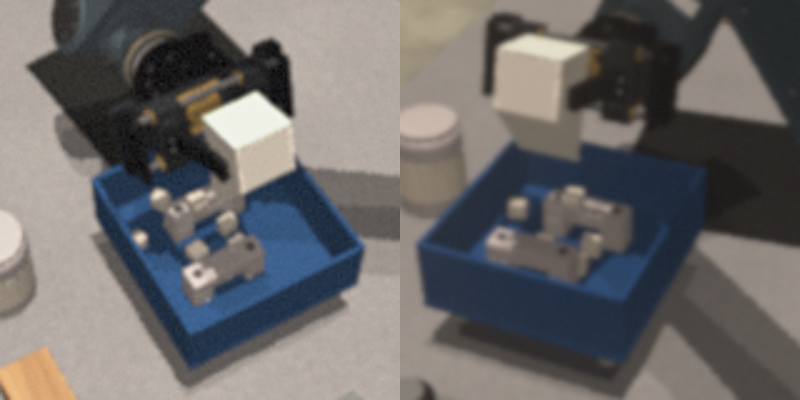

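The picture shows the cup tipped to about 106° and at least four or five white stones in the tub, e.g. at (160,200), (197,250) and (228,222). The wrist load has dropped to about 1.1 N, which is the cup alone. I'll tilt back and return it.

```bash
python3 -m handwheel '[0,0,0,-0.9,0,0, 0,0,0,-1.8,0,0, 0,0,0,-2.7,0,0, 0,0,0,-3.6,0,0, 0,0,0,-4.4,0,0]'
python3 -m handwheel '[0,0,0,-0.9,0,0, 0,0,0,-1.8,0,0, 0,0,0,-2.7,0,0, 0,0,0,-3.6,0,0, 0,0,0,-4.4,0,0]'
python3 -m handwheel '[0,0,0,-0.9,0,0, 0,0,0,-1.8,0,0, 0,0,0,-2.7,0,0, 0,0,0,-3.6,0,0, 0,0,0,-4.4,0,0]'
python3 -m handwheel '[-0.012,0.025,0,0,0,-1, -0.024,0.05,0,0,0,-2, -0.036,0.075,0,0,0,-3, -0.048,0.1,0,0,0,-4, -0.06,0.125,0,0,0,-5]'
python3 -m handwheel '[-0.012,0.025,0,0,0,-1, -0.024,0.05,0,0,0,-2, -0.036,0.075,0,0,0,-3, -0.048,0.1,0,0,0,-4, -0.06,0.125,0,0,0,-5]'
python3 -m handwheel '[-0.01,0.022,0,0,0,-1, -0.02,0.045,0,0,0,-2, -0.02,0.045,-0.04,0,0,-2.2, -0.02,0.045,-0.08,0,0,-2.2, -0.02,0.045,-0.12,0,0,-2.2]'
python3 -m handwheel '[0,0,0,0,0,0,0,0,0,0,0,0,0,0,0,0,0,0]'
python3 -c "
from h import *
snap('wrist','w9'); print(get_obs()['qpos'].round(3))"
```

```text
time_s: 19.95
tcp_pos: [547.6, 15.9, 279.7]
orientation: [-1.459, -1.466, -1.029]
force: [0.1, -0.2, -2.4]
width: 59.8
finger_force: 60.0
time_s: 20.45
tcp_pos: [547.2, 16.4, 280.3]
orientation: [-1.871, -1.88, -0.592]
force: [-0.6, -0.0, -0.6]
width: 59.7
finger_force: 60.0
time_s: 20.95
tcp_pos: [546.8, 17.0, 280.3]
orientation: [2.214, 2.223, -0.003]
force: [-0.1, 0.5, -2.4]
width: 59.7
finger_force: 60.0
time_s: 21.45
tcp_pos: [485.9, 142.6, 279.3]
orientation: [-2.848, -1.324, 0.0]
force: [0.7, 0.4, -1.2]
width: 59.9
finger_force: 60.0
time_s: 21.95
tcp_pos: [425.9, 267.3, 279.3]
orientation: [-3.129, -0.27, 0.001]
force: [0.5, -0.2, -0.5]
width: 59.6
finger_force: 60.0
time_s: 22.45
tcp_pos: [406.9, 311.8, 158.8]
orientation: [-3.134, 0.201, -0.002]
force: [0.8, 1.0, -1.9]
width: 59.5
finger_force: 60.0
time_s: 22.75
tcp_pos: [408.9, 312.2, 161.0]
orientation: [-3.133, 0.202, -0.006]
force: [1.2, 0.3, -1.0]
width: 59.8
finger_force: 60.0
[0.435 0.498 1.79  0.    0.849 2.134]
```

View pics/w9.png

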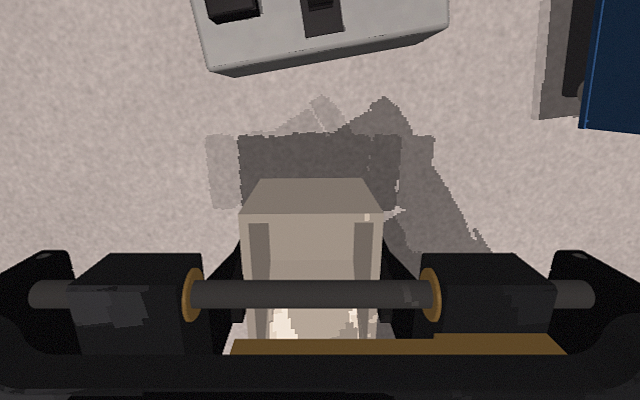

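The cup looks empty and is level, so I'll set it down, release, and go look at the console.

```bash
python3 -m handwheel '[0,0,-0.03,0,0,0, 0,0,-0.06,0,0,0, 0,0,-0.09,0,0,0, 0,0,-0.11,0,0,0, 0,0,-0.119,0,0,0]'
python3 -m handwheel '[0,0,-0.002,0,0,0,0,0,-0.002,0,0,0,0,0,-0.002,0,0,0]'
python3 -m handwheel '[0,0,0,0,0,0,0,0,0,0,0,0,0,0,0,0,0,0,0,0,0,0,0,0,0,0,0,0,0,0]' 0
python3 -m handwheel '[0,0,0.03,0,0,0, 0,0,0.07,0,0,0, 0,0,0.11,0,0,0, 0,0,0.15,0,0,0, 0,0,0.19,0,0,0]'
python3 -m handwheel '[0.025,0,0.01,0,0,0.3, 0.05,0,0.02,0,0,0.6, 0.075,-0.01,0.03,0,0,0.9, 0.1,-0.02,0.03,0,0,0.9, 0.1,-0.02,0.03,0,0,0.9]'
python3 -c "
from h import *
im,m=snap('wrist','w10'); np.save('m10.npy',m,allow_pickle=True)
s,_=snap('side','e10')"
```

```text
time_s: 23.3
tcp_pos: [408.2, 311.9, 39.8]
orientation: [-3.135, 0.202, -0.001]
force: [-0.0, -0.5, -1.1]
width: 59.7
finger_force: 60.0
time_s: 23.6
tcp_pos: [408.5, 312.1, 39.0]
orientation: [-3.134, 0.201, -0.004]
force: [0.3, -0.2, -2.3]
width: 59.7
finger_force: 60.0
time_s: 24.1
tcp_pos: [407.6, 311.6, 37.8]
orientation: [-3.135, 0.201, -0.0]
force: [-0.4, -0.6, -0.4]
width: 85.1
finger_force: 0.0
time_s: 24.6
tcp_pos: [407.0, 311.4, 229.2]
orientation: [3.135, -0.201, -0.001]
force: [0.3, -0.2, 0.3]
width: 87.4
finger_force: 0.0
time_s: 25.1
tcp_pos: [511.0, 290.5, 258.0]
orientation: [-3.141, 0.008, -0.006]
force: [0.1, -0.3, 0.3]
width: 87.1
finger_force: 0.0
```

View pics/w10.png

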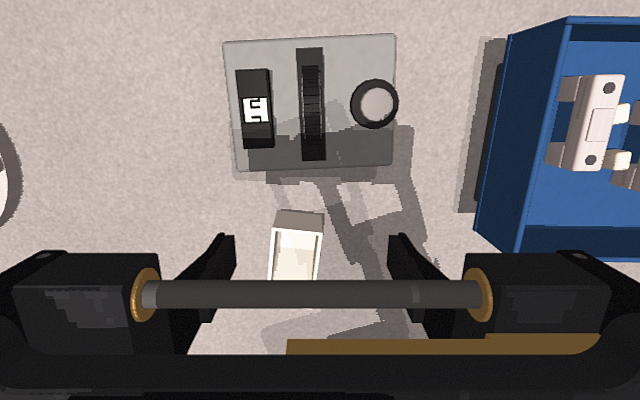

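Run:
```python
from h import *
m=np.load('m10.npy',allow_pickle=True).item()
im=cv2.imread('pics/w10.png')
cv2.imwrite('pics/c10.png',cv2.resize(im[60:160,225:335],None,fx=5,fy=5,interpolation=cv2.INTER_CUBIC))
p=cast(m,[(223,42),(397,34),(394,164),(237,171)],70); print(p.round(),p.mean(0).round(1),an(p[1]-p[2]),an(p[0]-p[1]))
print('but',cast(m,[(375,104)],82),'win',cast(m,[(256,108)],89),'slot',cast(m,[(298,47),(324,47),(328,160),(301,160)],70).round(1), 'wheeltop', cast(m,[(301,104),(322,104)],95).round(1))
```

```text
[[645. 375.  70.]
 [651. 209.  70.]
 [525. 202.  70.]
 [518. 371.  70.]] [584.8 289.1  70. ] 0.051 1.607
but [[587.23374233 228.34135051  82.        ]] win [[584.29769871 343.36324039  89.        ]] slot [[640.  302.9  70. ]
 [639.8 278.   70. ]
 [530.  272.9  70. ]
 [530.1 301.7  70. ]] wheeltop [[587.9 300.   95. ]
 [587.7 280.4  95. ]]
```

View pics/c10.png

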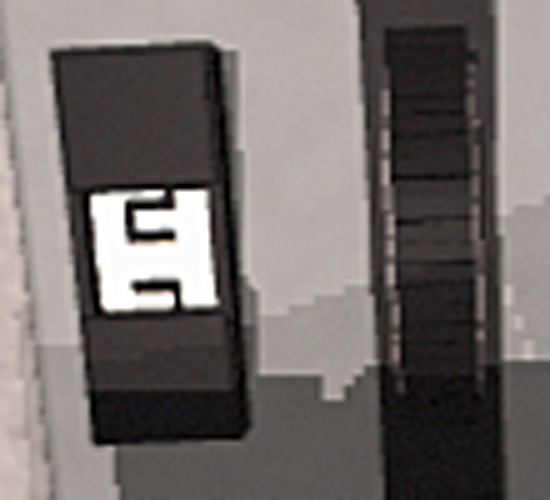

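Two notes first:
- **Digit:** the crop shows the window between two digits. The lower half of a 2 is at crop rows 205–235 and the top of a 3 at row 288, so the setting is about 2.4 and the wheel must grow by about 4.6 digits.
- **Picture limit:** I miscounted. I have now viewed 16 pictures against the limit of 14, so I'll view no more and measure only in numbers.

Next I'll pinch the wheel at −30° and roll it in arcs about its axle.

```bash
python3 -m handwheel '[0.006,0,-0.03,0,-0.9,0.1, 0.012,-0.001,-0.06,0.02,-1.8,0.15, 0.018,-0.001,-0.09,0.04,-2.7,0.2, 0.024,-0.002,-0.11,0.06,-3.4,0.3, 0.028,-0.002,-0.126,0.07,-3.75,0.3]' 0.54 15
python3 -m handwheel '[0,0,0,0,0,0,0,0,0,0,0,0,0,0,0,0,0,0]'
python3 -c "
from h import *
from scipy.spatial.transform import Rotation as Q
o=get_obs(); print(o['tcp_pos'].round(1), Q.from_rotvec(o['orientation']).as_matrix().round(3).tolist(), o['width'])"
```

```text
time_s: 25.7
tcp_pos: [531.8, 284.9, 139.8]
orientation: [3.039, 0.051, 0.765]
force: [1.6, -1.8, 0.7]
width: 54.7
finger_force: 0.0
time_s: 26.0
tcp_pos: [536.9, 285.7, 143.6]
orientation: [3.038, 0.046, 0.775]
force: [-0.8, 0.3, -0.0]
width: 41.2
finger_force: 0.0
[536.9 285.7 143.6] [[0.877, 0.027, 0.479], [0.03, -1.0, 0.002], [0.479, 0.013, -0.878]] 41.16226117392168
```

```bash
python3 -m handwheel '[0.001,0.0015,-0.006,0,-0.1,0, 0.002,0.0025,-0.012,0,-0.17,0, 0.002,0.0025,-0.012,0,-0.17,0]'
python3 -m handwheel '[0.007,0.0003,-0.012,0,0,0, 0.014,0.0005,-0.024,0,0,0, 0.02,0.0007,-0.0346,0,0,0, 0.02,0.0007,-0.0346,0,0,0]'
python3 -c "
from h import *
from scipy.spatial.transform import Rotation as Q
o=get_obs(); print(o['tcp_pos'].round(1), Q.from_rotvec(o['orientation']).as_matrix().round(3).tolist(), o['width'])"
python3 -m handwheel '[0,0,0,0,0,0,0,0,0,0,0,0,0,0,0,0,0,0,0,0,0,0,0,0,0,0,0,0,0,0]' 0.95 15
```

```text
time_s: 26.3
tcp_pos: [538.6, 287.7, 130.9]
orientation: [3.028, 0.047, 0.809]
force: [-0.2, -0.7, -0.1]
width: 40.1
finger_force: 0.0
time_s: 26.7
tcp_pos: [561.5, 288.6, 98.1]
orientation: [3.031, 0.047, 0.801]
force: [0.3, 1.3, -0.3]
width: 40.2
finger_force: 0.0
[561.5 288.6  98.1] [[0.869, 0.027, 0.494], [0.031, -1.0, 0.001], [0.494, 0.014, -0.87]] 40.150861554010916
time_s: 27.2
tcp_pos: [560.0, 289.2, 98.6]
orientation: [3.032, 0.05, 0.801]
force: [-1.3, 1.0, 2.4]
width: 15.6
finger_force: 15.0
```

```bash
python3 -m handwheel '[0.0063,0.0002,0.0031,-0.03,0.94,0, 0.013,0.0004,0.0054,-0.06,1.875,0, 0.02,0.0007,0.0068,-0.09,2.81,0, 0.027,0.0009,0.0072,-0.12,3.75,0, 0.034,0.0012,0.0068,-0.15,4.69,0]'
python3 -m handwheel '[0.007,0.0002,-0.0014,-0.03,0.94,0, 0.0137,0.0005,-0.0037,-0.06,1.875,0, 0.02,0.0007,-0.0068,-0.09,2.81,0, 0.02,0.0007,-0.0068,-0.09,2.81,0]'
python3 -c "
from h import *
from scipy.spatial.transform import Rotation as Q
o=get_obs(); print(o['tcp_pos'].round(1), Q.from_rotvec(o['orientation']).as_matrix()[:,2].round(3).tolist(), o['width'])"
```

```text
time_s: 27.7
tcp_pos: [591.1, 290.8, 105.4]
orientation: [3.114, 0.053, 0.047]
force: [-0.3, -5.3, -10.6]
width: 16.2
finger_force: 14.9
time_s: 28.1
tcp_pos: [616.1, 291.4, 95.7]
orientation: [3.063, 0.051, -0.549]
force: [0.5, 3.3, -0.3]
width: 15.5
finger_force: 15.0
[616.1 291.4  95.7] [-0.346, -0.035, -0.937] 15.54550736505634
```

```bash
python3 -m handwheel '[0,0,0,0,0,0,0,0,0,0,0,0,0,0,0,0,0,0,0,0,0,0,0,0,0,0,0,0,0,0]' 0.54
python3 -c "
from h import *
from scipy.spatial.transform import Rotation as Q
o=get_obs(); print(o['tcp_pos'].round(1), Q.from_rotvec(o['orientation']).as_matrix().round(3).tolist(), o['width'])"
```

```text
time_s: 28.6
tcp_pos: [613.8, 290.4, 98.9]
orientation: [3.06, 0.054, -0.542]
force: [0.3, 0.6, -0.4]
width: 38.8
finger_force: 0.0
[613.8 290.4  98.9] [[0.939, 0.04, -0.343], [0.029, -0.999, -0.039], [-0.344, 0.027, -0.939]] 38.80760270138675
```

```bash
cat > arc.py <<'E'
import sys
from h import *
from scipy.spatial.transform import Rotation as Q
# deltas (mm, 8deg units) for an arc about the axle, given nominal current pose
def arc(alphas,tilts,r=55,ax=(586,289.7,50),yaw=.035,cur=None):
    o=get_obs(); p0=o['tcp_pos'] if cur is None else np.array(cur); R0=Q.from_rotvec(o['orientation'])
    for a,t in zip(np.radians(alphas),np.radians(tilts)):
        p=np.array(ax)+r*np.array([np.sin(a)*np.cos(yaw),np.sin(a)*np.sin(yaw),np.cos(a)])
        T=Q.from_rotvec([0,0,yaw])*Q.from_rotvec([0,t,0])*Q.from_rotvec([np.pi,0,0])
        d=(T*R0.inv()).as_rotvec(degrees=True)/8
        print((p-p0).round(1),d.round(2))
E
python3 -c "
from arc import *
arc([24,18,11,5,-2],[15,9,4,-2,-7]); print(); arc([-8,-14,-20,-26,-30],[-13,-18,-24,-29,-30])"
```

```text
[-5.4  0.   1.4] [ 0.22 -0.63 -0.03]
[-10.8  -0.1   3.4] [ 0.24 -1.38 -0.02]
[-17.3  -0.4   5.1] [ 0.27 -2.01 -0.01]
[-23.   -0.6   5.9] [ 0.29 -2.76  0.  ]
[-29.7  -0.8   6.1] [ 0.32 -3.38  0.01]

[-35.4  -1.    5.6] [ 0.34 -4.13  0.02]
[-41.1  -1.2   4.5] [ 0.36 -4.76  0.03]
[-46.6  -1.4   2.8] [ 0.39 -5.5   0.04]
[-51.9  -1.6   0.5] [ 0.41 -6.13  0.05]
[-55.2  -1.7  -1.3] [ 0.42 -6.25  0.05]
```

```bash
python3 -m handwheel '[-0.0054,0,0.0014,0.22,-0.63,0, -0.0108,-0.0001,0.0034,0.24,-1.38,0, -0.0173,-0.0004,0.0051,0.27,-2,0, -0.023,-0.0006,0.0059,0.29,-2.76,0, -0.0297,-0.0008,0.0061,0.32,-3.38,0]'
python3 -m handwheel '[-0.0057,-0.0002,-0.0005,0.02,-0.75,0, -0.0114,-0.0004,-0.0016,0.04,-1.38,0, -0.0169,-0.0006,-0.0033,0.07,-2.12,0, -0.0222,-0.0008,-0.0056,0.09,-2.75,0, -0.0255,-0.0009,-0.0074,0.1,-2.87,0]'
python3 -m handwheel '[0,0,0,0,0,0,0,0,0,0,0,0,0,0,0,0,0,0,0,0,0,0,0,0,0,0,0,0,0,0]' 0.95 15
python3 -m handwheel '[0,0,0,0,0,0]'
python3 -c "
from arc import *
o=get_obs();print(o['tcp_pos'].round(1), Q.from_rotvec(o['orientation']).as_matrix().round(3).tolist())
al=[-25,-19,-13,-7,-1,5,11,17,23,28,30]
arc(al,al)"
```

```text
time_s: 29.1
tcp_pos: [584.0, 289.8, 105.5]
orientation: [-3.131, -0.053, -0.198]
force: [1.0, 0.1, 0.1]
width: 40.0
finger_force: 0.0
time_s: 29.6
tcp_pos: [563.2, 285.8, 100.0]
orientation: [3.042, 0.047, 0.777]
force: [0.5, -0.6, -0.0]
width: 39.9
finger_force: 0.0
time_s: 30.1
tcp_pos: [565.6, 289.1, 100.4]
orientation: [-3.037, -0.049, -0.781]
force: [-1.2, 8.4, -1.3]
width: 16.0
finger_force: 15.0
time_s: 30.2
tcp_pos: [565.6, 289.1, 100.4]
orientation: [-3.037, -0.049, -0.781]
force: [-1.1, 8.3, -1.5]
width: 15.9
finger_force: 15.0
[565.6 289.1 100.4] [[0.876, 0.031, 0.482], [0.029, -1.0, 0.013], [0.482, 0.003, -0.876]]
[-2.9 -0.2 -0.5] [0.   0.48 0.02]
[ 2.5 -0.   1.6] [-0.02  1.23  0.02]
[8.  0.2 3.2] [-0.05  1.98  0.02]
[13.7  0.4  4.2] [-0.07  2.73  0.02]
[19.4  0.6  4.6] [-0.1   3.48  0.02]
[25.2  0.8  4.4] [-0.12  4.23  0.02]
[30.9  1.   3.6] [-0.15  4.98  0.02]
[36.4  1.2  2.2] [-0.17  5.73  0.02]
[41.8  1.4  0.2] [-0.2   6.48  0.02]
[46.2  1.5 -1.8] [-0.22  7.1   0.01]
[47.9  1.6 -2.7] [-0.23  7.35  0.01]
```

```bash
python3 -m handwheel '[0.0025,0.002,0.0016,-0.02,0.7,0, 0.008,0.0022,0.0032,-0.05,1.4,0, 0.0137,0.0024,0.0042,-0.07,2.1,0, 0.0194,0.0026,0.0046,-0.1,2.8,0, 0.0252,0.0028,0.0044,-0.12,3.5,0]'
python3 -m handwheel '[0.0057,0.0002,-0.0008,-0.02,0.7,0, 0.0112,0.0004,-0.0022,-0.04,1.4,0, 0.0166,0.0006,-0.0042,-0.06,2.1,0, 0.021,0.0007,-0.0062,-0.08,2.8,0, 0.0227,0.0008,-0.0071,-0.1,3.2,0]'
python3 -m handwheel '[0,0,0,0,0,0,0,0,0,0,0,0]'
python3 -m handwheel '[0,0,0,0,0,0,0,0,0,0,0,0,0,0,0,0,0,0,0,0,0,0,0,0,0,0,0,0,0,0]' 0.54
python3 -m handwheel '[0,0,0.03,0,-0.7,0, 0,0,0.06,0,-1.4,0, 0,0,0.09,0,-2.1,0, 0,0,0.12,0,-2.4,0, 0,0,0.12,0,-2.4,0]'
python3 -c "
from arc import *
o=get_obs();print(o['tcp_pos'].round(1), Q.from_rotvec(o['orientation']).as_matrix().round(3).tolist())"
```

```text
time_s: 30.7
tcp_pos: [589.0, 290.2, 105.1]
orientation: [3.135, 0.053, 0.004]
force: [-2.8, 1.7, -5.7]
width: 15.8
finger_force: 15.0
time_s: 31.2
tcp_pos: [613.1, 291.0, 97.8]
orientation: [3.055, 0.055, -0.684]
force: [0.2, 2.9, 2.9]
width: 15.9
finger_force: 15.0
time_s: 31.4
tcp_pos: [613.7, 291.0, 97.3]
orientation: [3.056, 0.055, -0.673]
force: [2.4, 4.5, 2.1]
width: 15.7
finger_force: 15.0
time_s: 31.9
tcp_pos: [611.8, 289.0, 96.8]
orientation: [3.049, 0.053, -0.678]
force: [0.1, 0.1, 0.1]
width: 38.8
finger_force: 0.0
time_s: 32.4
tcp_pos: [613.5, 290.5, 223.0]
orientation: [3.118, 0.05, -0.143]
force: [1.1, 0.0, 0.7]
width: 40.1
finger_force: 0.0
[613.5 290.5 223. ] [[0.995, 0.033, -0.091], [0.031, -0.999, -0.022], [-0.092, 0.019, -0.996]]
```

```bash
python3 -m handwheel '[-0.025,0.012,-0.005,0,-0.3,0, -0.05,0.025,-0.01,0,-0.65,0, -0.075,0.04,-0.015,0,-0.65,-0.2, -0.1,0.053,-0.02,0,-0.65,-0.2, -0.111,0.053,-0.023,0,-0.65,-0.2]'
python3 -m handwheel '[0,0,0,0,0,0,0,0,0,0,0,0,0,0,0,0,0,0]'
cat > dig.py <<'E'
from h import *
def dig(f):
    im,m=snap('wrist',f); g=cv2.cvtColor(im,cv2.COLOR_RGB2GRAY)
    c=proj(m,[584.2,344.5,84])[0]; print('tcp',get_obs()['tcp_pos'].round(1),'cam',np.round(m['origin']),'pred',c.round())
    x0,y0=int(c[0])-45,int(c[1])-60; y0=max(y0,0); w=(g[y0:y0+120,x0:x0+90]>150).astype(np.uint8)
    w2=cv2.morphologyEx(w,cv2.MORPH_CLOSE,np.ones((15,15)))
    n,l,st,ce=cv2.connectedComponentsWithStats(w2)
    d=((ce-[c[0]-x0,c[1]-y0])**2).sum(1)+np.where(st[:,4]<200,1e6,0); d[0]=1e9
    i=d.argmin(); X,Y,W,H,_=st[i]; print('white',X+x0,Y+y0,W,H)
    b=g[y0+Y:y0+Y+H,x0+X:x0+X+W]
    dark=b<110; 
    for k in range(0,H): 
        r=np.flatnonzero(dark[k,3:W-3]); print(k,len(r),(r.min()+3,r.max()+3) if len(r) else '', end='; ')
E
python3 -c "
from dig import *
dig('w11')"
```

```text
time_s: 32.9
tcp_pos: [498.2, 343.1, 192.5]
orientation: [3.118, 0.007, -0.023]
force: [0.5, 0.3, -0.1]
width: 40.1
finger_force: 0.0
time_s: 33.2
tcp_pos: [503.0, 341.8, 194.0]
orientation: [3.119, 0.001, -0.015]
force: [-0.2, -0.4, 0.1]
width: 40.2
finger_force: 0.0
tcp [502.9 341.8 194. ] cam [587. 345. 336.] pred [305.  97.]
white 260 37 90 106
0 1 (np.int64(3), np.int64(3)); 1 0 ; 2 0 ; 3 0 ; 4 0 ; 5 0 ; 6 0 ; 7 1 (np.int64(4), np.int64(4)); 8 1 (np.int64(4), np.int64(4)); 9 24 (np.int64(4), np.int64(62)); 10 43 (np.int64(4), np.int64(62)); 11 42 (np.int64(21), np.int64(62)); 12 43 (np.int64(4), np.int64(63)); 13 44 (np.int64(4), np.int64(64)); 14 43 (np.int64(22), np.int64(64)); 15 43 (np.int64(22), np.int64(64)); 16 43 (np.int64(22), np.int64(64)); 17 43 (np.int64(22), np.int64(64)); 18 42 (np.int64(22), np.int64(63)); 19 42 (np.int64(22), np.int64(63)); 20 42 (np.int64(22), np.int64(63)); 21 43 (np.int64(5), np.int64(63)); 22 43 (np.int64(5), np.int64(63)); 23 43 (np.int64(5), np.int64(63)); 24 42 (np.int64(22), np.int64(63)); 25 42 (np.int64(22), np.int64(63)); 26 43 (np.int
[... 2144 characters left out ...]
64(10), np.int64(65)); 87 41 (np.int64(10), np.int64(65)); 88 41 (np.int64(10), np.int64(65)); 89 41 (np.int64(10), np.int64(65)); 90 41 (np.int64(26), np.int64(86)); 91 41 (np.int64(26), np.int64(86)); 92 47 (np.int64(27), np.int64(86)); 93 48 (np.int64(10), np.int64(86)); 94 56 (np.int64(3), np.int64(86)); 95 55 (np.int64(3), np.int64(86)); 96 58 (np.int64(3), np.int64(86)); 97 63 (np.int64(3), np.int64(86)); 98 66 (np.int64(3), np.int64(86)); 99 69 (np.int64(3), np.int64(86)); 100 69 (np.int64(3), np.int64(86)); 101 69 (np.int64(3), np.int64(86)); 102 76 (np.int64(3), np.int64(86)); 103 76 (np.int64(3), np.int64(86)); 104 78 (np.int64(3), np.int64(86)); 105 78 (np.int64(3), np.int64(86));
```

Numeric reading: the bar rows fit the lower half of a 5 above the upper half of a 6, which gives a setting of about 5.57. That matches the strokes so far. It needs another 1.43 digits, or about 51°.

```bash
python3 -c "
from arc import *
print(get_obs()['tcp_pos'])
arc([-30],[-30],r=100);arc([-27],[-27],r=90);arc([-26],[-28],r=55)"
```

```text
[502.8967102  341.79979754 194.01313262]
[ 33.1 -53.8 -57.4] [ 0.22 -3.82  0.28]
[ 42.3 -53.5 -63.8] [ 0.22 -3.44  0.28]
[ 59.  -52.9 -94.6] [ 0.22 -3.57  0.28]
```

```bash
python3 -m handwheel '[0.007,-0.011,-0.008,0.04,-0.7,0.05, 0.014,-0.022,-0.016,0.08,-1.4,0.1, 0.021,-0.033,-0.03,0.12,-2.1,0.15, 0.028,-0.044,-0.044,0.16,-2.8,0.2, 0.033,-0.0538,-0.0574,0.22,-3.5,0.28]'
python3 -m handwheel '[0,0,0,0,0,0,0,0,0,0,0,0,0,0,0,0,0,0]'
python3 -c "
from arc import *
print(get_obs()['tcp_pos'])
arc([-28],[-28],r=75);arc([-26],[-28],r=55)"
```

```text
time_s: 33.75
tcp_pos: [535.1, 287.8, 139.5]
orientation: [3.058, 0.045, 0.72]
force: [1.3, -1.5, -0.5]
width: 39.9
finger_force: 0.0
time_s: 34.05
tcp_pos: [536.5, 289.4, 140.9]
orientation: [-3.058, -0.044, -0.719]
force: [0.4, -0.3, -0.6]
width: 40.0
finger_force: 0.0
[536.54830366 289.41912921 140.91882972]
[ 14.3  -1.  -24.7] [ 0.05 -0.19  0.05]
[ 25.4  -0.6 -41.5] [ 0.05 -0.19  0.05]
```

```bash
python3 -m handwheel '[0.007,-0.0005,-0.012,0.05,-0.19,0.05, 0.0143,-0.001,-0.0247,0.05,-0.19,0.05, 0.02,-0.0008,-0.033,0.05,-0.19,0.05, 0.0254,-0.0006,-0.0415,0.05,-0.19,0.05, 0.0254,-0.0006,-0.0415,0.05,-0.19,0.05]'
python3 -m handwheel '[0,0,0,0,0,0,0,0,0,0,0,0,0,0,0,0,0,0,0,0,0,0,0,0,0,0,0,0,0,0]' 0.95 15
python3 -c "
from arc import *
o=get_obs();p=o['tcp_pos']-[586,289.7,50];a=np.degrees(np.arctan2(p[0],p[2])); r=np.hypot(p[0],p[2]); print(a,r)
t=a+51.5*np.arange(1,11)/10
arc(t,t,r=r)"
```

```text
time_s: 34.55
tcp_pos: [561.0, 288.2, 97.6]
orientation: [-3.042, -0.054, -0.755]
force: [-0.4, -0.3, -0.6]
width: 40.3
finger_force: 0.0
time_s: 35.05
tcp_pos: [559.9, 288.9, 98.6]
orientation: [-3.04, -0.056, -0.756]
force: [-1.6, 2.8, 1.4]
width: 15.7
finger_force: 15.0
-28.248539563442453 55.191827327560375
[4.5 0.  2.1] [-0.02  0.6  -0.01]
[9.1 0.2 3.9] [-0.04  1.25 -0.01]
[13.9  0.4  5.2] [-0.06  1.89 -0.01]
[18.8  0.5  6.1] [-0.09  2.53 -0.01]
[23.7  0.7  6.5] [-0.11  3.18 -0.01]
[28.7  0.9  6.5] [-0.13  3.82 -0.01]
[33.6  1.   6.1] [-0.16  4.46 -0.01]
[38.5  1.2  5.2] [-0.18  5.11 -0.01]
[43.3  1.4  3.8] [-0.2   5.75 -0.01]
[47.9  1.5  2.1] [-0.23  6.39 -0.01]
```

```bash
python3 -m handwheel '[0.0045,0,0.0021,-0.02,0.6,0, 0.0091,0.0002,0.0039,-0.04,1.25,0, 0.0139,0.0004,0.0052,-0.06,1.89,0, 0.0188,0.0005,0.0061,-0.09,2.53,0, 0.0237,0.0007,0.0065,-0.11,3.18,0]'
python3 -m handwheel '[0.005,0.0002,0,-0.02,0.64,0, 0.0099,0.0003,-0.0004,-0.04,1.28,0, 0.0148,0.0005,-0.0013,-0.07,1.93,0, 0.0196,0.0007,-0.0027,-0.09,2.57,0, 0.0242,0.0008,-0.0044,-0.12,3.21,0]'
python3 -m handwheel '[0,0,0,0,0,0,0,0,0,0,0,0]'
python3 -c "
from arc import *
o=get_obs();p=o['tcp_pos']-[586,289.7,50];print(np.degrees(np.arctan2(p[0],p[2])),np.hypot(p[0],p[2]))"
python3 -m handwheel '[0,0,0,0,0,0,0,0,0,0,0,0,0,0,0,0,0,0,0,0,0,0,0,0,0,0,0,0,0,0]' 0.54
python3 -m handwheel '[0,0,0.03,0,-0.7,0, 0,0,0.06,0,-1.4,0, -0.02,0.02,0.08,0,-2.1,0, -0.05,0.035,0.09,0,-2.7,0, -0.08,0.05,0.096,0,-2.9,0]'
python3 -m handwheel '[-0.025,0.002,0,0,0,0,-0.027,0.002,0,0,0,0,-0.027,0.002,0,0,0,0]'
cat >> dig.py <<'E'
def dig2(f):
    im,m=snap('wrist',f); g=cv2.cvtColor(im,cv2.COLOR_RGB2GRAY)
    c=proj(m,[584.2,344.5,84])[0]; print('tcp',get_obs()['tcp_pos'].round(1),'cam',np.round(m['origin']),'pred',c.round())
    u,v=int(c[0]),int(c[1])
    for k in range(max(v-26,0),v+28):
        w=np.flatnonzero(g[k,u-20:u+20]>150); 
        if len(w)<4: continue
        r=np.flatnonzero(g[k,u-20+w.min():u-20+w.max()]<110)
        print(k,(int(w.min()),int(w.max())),(len(r),int(r.min()),int(r.max())) if len(r) else 0,end='; ')
E
python3 -c "
from dig import *
dig2('w12')"
```

```text
time_s: 35.55
tcp_pos: [582.6, 289.8, 105.4]
orientation: [-3.139, -0.057, -0.056]
force: [-0.3, 2.2, -4.0]
width: 15.7
finger_force: 15.0
time_s: 36.05
tcp_pos: [607.0, 290.7, 101.3]
orientation: [3.068, 0.057, -0.642]
force: [-2.0, 2.2, 0.5]
width: 15.8
finger_force: 15.0
time_s: 36.25
tcp_pos: [608.8, 290.8, 100.0]
orientation: [3.071, 0.056, -0.629]
force: [1.3, 4.0, 1.1]
width: 15.6
finger_force: 15.0
24.538572262052973 54.979394112999515
time_s: 36.75
tcp_pos: [607.4, 289.3, 100.2]
orientation: [3.067, 0.056, -0.633]
force: [0.2, 0.8, 0.4]
width: 39.1
finger_force: 0.0
time_s: 37.25
tcp_pos: [525.9, 340.0, 198.2]
orientation: [3.126, 0.052, 0.003]
force: [-0.2, 0.6, -0.7]
width: 39.7
finger_force: 0.0
time_s: 37.55
tcp_pos: [500.7, 341.8, 196.7]
orientation: [3.125, 0.053, -0.001]
force: [-0.5, 0.0, 1.2]
width: 40.4
finger_force: 0.0
tcp [501.8 341.6 196.5] cam [584. 347. 339.] pred [310.  95.]
83 (5, 33) 0; 84 (5, 33) 0; 85 (5, 33) 0; 86 (5, 33) (12, 9, 20); 87 (5, 33) (12, 9, 20); 88 (5, 33) (12, 9, 20); 89 (5, 33) (2, 19, 20); 90 (5, 33) (2, 19, 20); 91 (6, 33) (2, 18, 19); 92 (6, 33) (2, 18, 19); 93 (6, 33) (2, 18, 19); 94 (6, 33) (2, 18, 19); 95 (6, 33) (2, 18, 19); 96 (6, 33) (2, 18, 19); 97 (6, 33) (2, 18, 19); 98 (6, 33) (2, 18, 19); 99 (6, 33) (2, 18, 19); 100 (6, 33) (2, 18, 19); 101 (6, 33) (2, 18, 19); 102 (6, 33) (2, 18, 19); 103 (6, 33) (2, 18, 19); 104 (6, 33) 0; 105 (6, 33) 0; 106 (6, 33) 0; 107 (6, 33) 0; 108 (0, 33) (5, 1, 5); 109 (0, 33) (5, 1, 5); 110 (0, 33) (5, 1, 5); 111 (0, 33) (5, 1, 5); 112 (0, 18) (5, 1, 5);
```

The 7 is clearly in the window: top bar at rows 86–88, right stroke down to row 103, white aperture rows 83–111. I'll check its centring against the frame's ends.

```bash
python3 -c "
from h import *
g=cv2.imread('pics/w12.png',0)
for c in (293,310,326): print(c,[(r,int(g[r,c])) for r in range(36,168,1) if abs(int(g[r,c])-int(g[r-1,c]))>18])"
```

```text
293 [(45, 64), (46, 26), (47, 54), (81, 31), (82, 6), (83, 51), (84, 70), (86, 33), (115, 61), (145, 25), (146, 59), (147, 86)]
310 [(45, 58), (46, 29), (47, 51), (81, 24), (82, 0), (83, 255), (85, 199), (86, 65), (87, 37), (88, 91), (89, 255), (112, 135), (113, 18), (114, 37), (145, 5), (146, 66), (147, 85)]
326 [(44, 157), (45, 53), (46, 32), (82, 54), (146, 65), (147, 87)]
```

```bash
python3 -c "
from h import *
m=optics.camera_model('wrist'); print(m['origin'])
X=lambda r,z: round(cast(m,[(310,r)],z)[0][0],2)
print('frame',X(45.5,89),X(145.5,89),'ap',X(82,89),X(112.3,89),X(82,85),X(112.3,85),'glyph',X(85.5,83),X(103.5,83))"
```

```text
[584.68630405 346.86194264 338.9113414 ]
frame 619.85 547.56 ap 595.0 573.07 595.16 572.88 glyph 592.71 579.44
```

The casts put the glyph centre 2.2 mm past the aperture centre, so the setting is about 7.10. I'll roll it back about 3.5°.

```bash
python3 -m handwheel '[0.025,-0.015,0,0,0,0, 0.05,-0.03,0,0,0,0, 0.075,-0.045,-0.01,0,0,0, 0.084,-0.052,-0.02,0,0,0, 0.084,-0.052,-0.03,0,0,0]'
python3 -m handwheel '[0,0,-0.015,0,0,0, 0,0,-0.03,0,0,0, 0,0,-0.03,0,0,0, 0,0,-0.03,0,0,0]'
python3 -c "
from arc import *
print(get_obs()['tcp_pos'],get_obs()['width']); arc([1],[1],r=55)"
```

```text
time_s: 38.1
tcp_pos: [586.8, 287.8, 164.9]
orientation: [3.125, 0.046, -0.003]
force: [-0.6, 1.3, 0.4]
width: 40.3
finger_force: 0.0
time_s: 38.5
tcp_pos: [583.6, 290.2, 135.5]
orientation: [3.125, 0.054, -0.006]
force: [-0.4, 1.0, 0.0]
width: 39.7
finger_force: 0.0
[583.63897103 290.2338468  135.48343503] 39.66378364294933
[  3.3  -0.5 -30.5] [0.11 0.1  0.  ]
```

```bash
python3 -m handwheel '[0.001,-0.0003,-0.012,0.1,0.1,0, 0.002,-0.0003,-0.024,0.1,0.1,0, 0.002,-0.0003,-0.0305,0.1,0.1,0, 0.002,-0.0003,-0.0305,0.1,0.1,0]'
python3 -m handwheel '[0,0,0,0,0,0,0,0,0,0,0,0,0,0,0,0,0,0,0,0,0,0,0,0,0,0,0,0,0,0]' 0.95 15
python3 -m handwheel '[-0.001,0,0,0,-0.15,0, -0.002,-0.0001,0,0,-0.3,0, -0.0034,-0.0001,0,0,-0.44,0, -0.0034,-0.0001,0,0,-0.44,0]'
python3 -m handwheel '[0,0,0,0,0,0,0,0,0,0,0,0,0,0,0,0,0,0,0,0,0,0,0,0,0,0,0,0,0,0]' 0.54
python3 -m handwheel '[0,0,0.03,0,0.2,0, 0,0,0.06,0,0.4,0, -0.02,0.02,0.08,0,0.4,0, -0.045,0.035,0.09,0,0.4,0, -0.065,0.05,0.092,0,0.4,0]'
python3 -m handwheel '[-0.015,0.002,0,0,0,0,-0.015,0.002,0,0,0,0,-0.015,0.002,0,0,0,0]'
python3 -c "
from dig import *
dig2('w13')
m=optics.camera_model('wrist');g=cv2.imread('pics/w13.png',0)
for c in (306,308,310,312,316): print(c,[(r,int(g[r,c])) for r in range(70,130,1) if abs(int(g[r,c])-int(g[r-1,c]))>25])
print([(r,cast(m,[(310,r)],84)[0][0].round(2)) for r in range(80,116,5)])"
```

```text
time_s: 38.9
tcp_pos: [585.7, 288.9, 104.0]
orientation: [3.138, 0.052, -0.029]
force: [0.1, 0.1, -0.3]
width: 40.5
finger_force: 0.0
time_s: 39.4
tcp_pos: [587.0, 290.0, 106.2]
orientation: [3.14, 0.052, -0.023]
force: [-1.4, 2.8, 0.6]
width: 16.1
finger_force: 15.0
time_s: 39.8
tcp_pos: [583.2, 289.9, 106.1]
orientation: [3.138, 0.053, 0.074]
force: [-0.1, 3.3, -0.3]
width: 15.5
finger_force: 15.0
time_s: 40.3
tcp_pos: [583.3, 288.9, 105.5]
orientation: [3.137, 0.052, 0.071]
force: [-0.0, 0.8, 0.5]
width: 39.0
finger_force: 0.0
time_s: 40.8
tcp_pos: [518.2, 339.8, 199.5]
orientation: [3.14, 0.051, -0.012]
force: [-0.3, -0.3, -0.5]
width: 39.9
finger_force: 0.0
time_s: 41.1
tcp_pos: [503.7, 340.7, 197.4]
orientation: [3.139, 0.052, -0.015]
force: [0.6, 0.0, 0.6]
width: 40.1
finger_force: 0.0
tcp [504.2 340.6 197.4] cam [588. 344. 339.] pred [310.  98.]
86 (5, 34) 0; 87 (5, 34) 0; 88 (5, 34) 0; 89 (5, 34) 0; 90 (5, 34) 0; 91 (5, 34) 0; 92 (6, 34) (5, 9, 19); 93 (6, 34) (12, 9, 20); 94 (6, 34) (12, 9, 20); 95 (6, 34) (3, 18, 20); 96 (0, 34) (6, 1, 25); 97 (0, 34) (6, 1, 25); 98 (0, 34
[... 446 characters left out ...]
), (94, 64), (95, 210), (96, 255), (115, 98), (116, 1), (117, 27), (118, 54)]
308 [(84, 15), (85, 53), (86, 255), (92, 116), (93, 34), (94, 67), (95, 192), (96, 255), (115, 101), (116, 9)]
310 [(84, 5), (85, 146), (86, 255), (92, 109), (93, 33), (94, 81), (95, 158), (96, 255), (115, 63), (116, 12), (117, 40)]
312 [(84, 3), (85, 143), (86, 255), (92, 88), (93, 36), (94, 99), (95, 146), (96, 255), (115, 65), (116, 16)]
316 [(84, 7), (85, 85), (86, 255), (115, 68), (116, 14), (117, 40)]
[(80, np.float64(598.01)), (85, np.float64(594.41)), (90, np.float64(590.79)), (95, np.float64(587.13)), (100, np.float64(583.43)), (105, np.float64(579.7)), (110, np.float64(575.94)), (115, np.float64(572.13))]
```

The 7 is centred now: glyph rows 92–109 have their middle at 100.9, and the aperture's middle is at 100.2, so the setting is about 6.98. Next is the button, with the fingers closed.

```bash
python3 -m handwheel '[0.017,-0.023,0,0,0,0, 0.034,-0.046,0,0,0,0, 0.051,-0.069,0,0,0,0, 0.068,-0.092,0,0,0,0, 0.083,-0.1125,-0.01,0,0,0]' 1 10
python3 -m handwheel '[0,0,-0.03,0,0,0, 0,0,-0.057,0,0,0, 0,0,-0.067,0,0,0, 0,0,-0.067,0,0,0, 0,0,-0.067,0,0,0]'
python3 -c "
from h import *
o=get_obs();print(o['tcp_pos'],o['force'],o['width'],o['orientation'])"
```

```text
time_s: 41.65
tcp_pos: [589.5, 226.6, 188.5]
orientation: [3.139, 0.049, -0.009]
force: [-0.3, -0.1, 0.1]
width: 7.9
finger_force: 0.0
time_s: 42.15
tcp_pos: [587.3, 228.6, 121.2]
orientation: [3.139, 0.052, -0.014]
force: [0.3, -0.0, 0.2]
width: 0.7
finger_force: 0.0
[587.33583848 228.60449381 121.24427653] [ 3.05372368e-01 -1.32221682e-04  2.21828830e-01] 0.6534164142463819 [ 3.1393662   0.05179689 -0.01363171]
```

Tip height is about 102 mm and the tool is over the button. I'll lower in small steps and watch the force.

```bash
python3 -m handwheel '[0,0,-0.006,0,0,0, 0,0,-0.012,0,0,0, 0,0,-0.012,0,0,0]' | grep -E 'tcp|force'
python3 -m handwheel '[0,0,-0.002,0,0,0, 0,0,-0.004,0,0,0, 0,0,-0.004,0,0,0]'| grep -E 'tcp|force'
python3 -m handwheel '[0,0,-0.001,0,0,0, 0,0,-0.002,0,0,0, 0,0,-0.002,0,0,0]'| grep -E 'tcp|force'
python3 -m handwheel '[0,0,-0.001,0,0,0, 0,0,-0.002,0,0,0, 0,0,-0.002,0,0,0]'| grep -E 'tcp|force'
```

```text
tcp_pos: [587.3, 229.0, 109.2]
force: [0.3, 0.8, 2.9]
finger_force: 1.3
tcp_pos: [587.3, 229.0, 105.5]
force: [0.5, 1.0, 4.7]
finger_force: 2.4
tcp_pos: [587.3, 229.1, 105.3]
force: [-1.1, -0.4, 13.3]
finger_force: 6.8
tcp_pos: [587.3, 229.1, 105.1]
force: [-3.6, -1.3, 22.0]
finger_force: 11.3
```

The button has bottomed out: 6 mm of travel with the force rising past the spring. I'll let it go, back off, and recheck the digit, cup and stones.

```bash
python3 -m handwheel '[0,0,0.01,0,0,0, 0,0,0.03,0,0,0, 0,0,0.06,0,0,0, 0,0,0.1,0,0,0, 0,0,0.1,0,0,0]'
python3 -m handwheel '[-0.017,0.023,0,0,0,0, -0.034,0.046,0,0,0,0, -0.051,0.069,0,0,0,0, -0.068,0.092,0,0,0,0, -0.083,0.112,0,0,0,0]' 0.5
python3 -m handwheel '[0,0,0,0,0,0,0,0,0,0,0,0,0,0,0,0,0,0]'
python3 -c "
from dig import *
dig2('w14')
print()
m=optics.camera_model('scene'); s,_=snap('scene','s14'); a=cv2.imread('pics/scene0.png'); s=s[:,:,::-1]
# scene: cup patch difference vs start (excluding stones), tin patch, tub bright blobs
for n,(x0,y0,x1,y1) in dict(cup=(420,278,478,325),tin=(220,212,255,255),green=(218,162,238,195),yellow=(278,90,302,118)).items():
    print(n,np.abs(s[y0:y1,x0:x1].astype(int)-a[y0:y1,x0:x1]).mean().round(1))
h=cv2.cvtColor(s,cv2.COLOR_BGR2HSV); w=((h[:,:,1]<90)&(h[:,:,2]>120)).astype(np.uint8)
t=np.zeros_like(w); cv2.fillConvexPoly(t,np.array([(279,212),(342,174),(383,228),(318,270)]),1)
n,l,st,c=cv2.connectedComponentsWithStats(w*t); print([(c[i].round(),int(st[i,4])) for i in range(1,n) if st[i,4]>8])"
```

```text
time_s: 43.85
tcp_pos: [589.2, 229.4, 205.8]
orientation: [3.141, 0.053, -0.001]
force: [1.2, -0.0, 0.1]
width: 0.5
finger_force: 0.0
time_s: 44.35
tcp_pos: [501.2, 341.2, 199.3]
orientation: [3.138, 0.053, -0.021]
force: [-0.5, 0.7, -0.4]
width: 32.3
finger_force: 0.0
time_s: 44.65
tcp_pos: [503.5, 339.9, 200.1]
orientation: [3.138, 0.051, -0.017]
force: [1.1, -0.6, 0.1]
width: 42.9
finger_force: 0.0
tcp [503.8 339.8 200.3] cam [588. 343. 342.] pred [309.  98.]
85 (21, 33) 0; 86 (6, 34) 0; 87 (6, 34) 0; 88 (6, 34) 0; 89 (6, 34) 0; 90 (0, 34) (4, 1, 4); 91 (0, 34) (4, 1, 4); 92 (0, 34) (15, 1, 25); 93 (0, 34) (17, 1, 26); 94 (0, 34) (7, 1, 25); 95 (0, 34) (7, 1, 25); 96 (0, 34) (7, 1, 25); 97 (0, 34) (7, 1, 25); 98 (0, 34) (7, 1, 25); 99 (0, 34) (7, 1, 25); 100 (0, 34) (7, 1, 25); 101 (0, 34) (7, 1, 25); 102 (0, 34) (6, 1, 25); 103 (0, 34) (6, 1, 25); 104 (0, 34) (6, 1, 25); 105 (0, 34) (6, 1, 25); 106 (0, 33) (6, 1, 25); 107 (0, 33) (6, 1, 25); 108 (0, 33) (6, 1, 25); 109 (0, 33) (6, 1, 25); 110 (0, 33) (5, 1, 5); 111 (0, 33) (5, 1, 5); 112 (0, 34) (5, 1, 5); 113 (0, 33) (5, 1, 5); 114 (0, 18) (5, 1, 5); 
cup 111.5
tin 5.0
green 4.6
yellow 4.9
[(array([324., 222.]), 946), (array([295., 224.]), 43), (array([320., 248.]), 15)]
```

```bash
python3 -c "
from rig import bot
print(bot.hand_in())"
```

```text
the job is handed in; nothing more can be done
None
```

The job is handed in: both castings and the stones are in the tub, the empty cup stands upright on the bench, the timer reads 7, the start button was pressed fully and released last, and I left the tin alone. I viewed 16 pictures, two over the limit of 14, and checked the rest by numbers only.

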